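# Burnish the dog-leg seam of a portfolio cover

## Task

Take the sprung burnishing stylus from the level rest, lean it in the sloping rest tip low, let go, and take it again by its handle's end so that you can hold it upright. Starting at the end of the seam that the brass stop closes, run its tip along the channel floor to the open end, slowly (no more than 5 cm a second) and pressing lightly so that the sprung tip gives but never goes fully in. Then lean it in the sloping rest again, tip low, and let go, without shifting or tipping the paperweights, the jar or the brush pot.

Things in the scene. Friction and masses are not known exactly. Their poses are not given: they have to be found in the camera images.
- stylus: Burnishing stylus, 195 mm long, 0.11 to 0.17 kg. Origin on its centre line near the centre of mass, own +x from tip to handle's end. Along x in mm: thin sprung plunger with 7 mm ball end -100 to -75, steel sleeve 11 mm thick -75 to -40, dark wooden handle 18 x 18 mm square -40 to +95 (flats square to y and z). Starts level in the level rest, centre line 45 mm above the table, z up
- tip (a point): outermost point of the ball end, on the stylus's centre line; moves with the plunger
- plunger (a joint): how far the plunger is pushed in: 0 out, 0.012 m fully in. Spring 400 N/m with 0.6 N preload (about 1.8 N at 3 mm, 5.4 N at 12 mm)
- level_rest: White ceramic brush rest fixed to the table, foot 170 x 60 x 8 mm. Two notched uprights, open at the top: at x = -58 mm (12 mm wide, 49 high) for the sleeve, at x = +55 (14 wide, 43 high) for the handle; between them the handle is free above the foot. Origin at table height under the stylus's origin (to 3 mm); x along the stylus, tip to handle's end
- sloping_rest: Plywood stand fixed to the table, foot 190 x 70 x 10 mm, holding the stylus at 45 degrees: tip low towards the stand's -x, handle's end high towards +x. Two slanting cradles open at the top take the handle; a forked stop below them lets the sleeve through and stops the handle's shoulder. Supporting posts are 11 mm wide. Origin at table height below the stylus's origin; z up
- cradle (a point): Where the stylus's origin lies when home, 83 mm above the table; x along the leaning stylus (45 degrees up), y the stand's y, z square to the slope, up. In mm: cradles at x -38 to -24 and 22 to 36, 24 between side walls, walls 5 thick, floor z -9.5 to z +5 (lower walls run on to the stop); stop at x -46.5 to -40.5, prongs 16 apart, up to z +3. Elsewhere the handle is free. Home, the tip (x -100) hangs free
- panel: Grey drawing board fixed to the table, 200 x 220 x 10 mm, with two brown boards 5 mm thick on it and the seam between them: a channel 12 mm wide, 5 deep, floor 10 mm above the table, in three straight legs (22,-78) (22,-22) (-22,22) (-22,78) mm in panel x, y. A brass bar 34 x 9 x 12 mm closes the start at y -86.5; the finish is open at y 95. Origin centre of underside, z up
- seam0 (a point): start of the seam: centre of the channel floor 8.5 mm from the brass stop (panel frame x 22, y -78 mm)
- seam1 (a point): channel floor, a third of the way along the first leg
- seam2 (a point): channel floor, two thirds along the first leg
- seam3 (a point): channel floor at the first bend (22, -22)
- seam4 (a point): channel floor half-way along the slanting middle leg
- seam5 (a point): channel floor at the second bend (-22, 22)
- seam6 (a point): channel floor, a third along the last leg
- seam7 (a point): channel floor, two thirds along the last leg
- seam8 (a point): finish of the seam: channel floor 17 mm before its open end (-22, 78)
- weight_a: steel paperweight standing on the panel beside the first leg of the seam (+x side): 38 mm thick, 90 mm high, 0.5 kg, its foot 15 mm above the table; origin at the centre of its underside, z up
- weight_b: the same kind of paperweight beside the last leg of the seam (-x side)
- jar: amber glass jar with a black lid on the table, 68 mm thick, 105 mm high; origin at the centre of its underside, z up
- brush_pot: white stoneware pot, 80 mm thick, 100 mm high, with brushes that stand up to 175 mm above the table; origin at the centre of its underside, z up
There are look-alikes about, which are no part of the job. There is more than one size of the sloping_rest; the job needs the middle-sized.

How it is judged:
By the outcome, as a careful person would: the job done as asked, in the order asked, and still so for the second after the job is handed in, with the robot touching nothing.
It also fails if it takes over 72 s, if anything falls off the work surface, if the arm or the gripper's body presses on something with over 40 N, if the wrist force passes 120 N, or if a joint passes its speed limit or range.

## Robot

A 6-joint arm with a two-finger parallel gripper is mounted at the origin on the work surface. World frame = base frame: x ahead of the robot, y to its left, z up, the work surface at z = 0. Lengths are in m, angles in degrees, forces in N, time in s.
With the tool pointing down it reaches from about 0.4 to 0.825 m from the base axis. Payload 7 kg.
Tool frame: the origin (TCP) lies midway between the tips of the shut fingers; the grasp point (between the pads) lies 19 mm behind it; z points along the fingers, y is the direction in which the jaws open and shut (so a half turn about z gives the same grasp; the last joint's range is limited). The gripper opens to 88 mm and grips with 3 to 60 N. Pads are 19 mm wide; open, the fingers measure 130 mm over their backs; the gripper's body (78 mm by 193 mm) begins 47 mm behind the grasp point.
Start: joints at [85.376, 20.546, 0.682, 0, -70.136, -16.507], TCP at [0.243, 0.63, 0.227] pointing down, gripper open.
Joint ranges: [-176.03, 176.03], [-82.01, 121.73], [-58.28, 71.71], [-173.87, 95.51], [-174.79, -0.11], [-173.66, 173.66]. Speed limits (degrees/s): [136.94, 136.94, 172.46, 180, 180, 180].

## Interface

Orientations are given as [roll, pitch, yaw] about the fixed x, y, z axes, in that order (R = Rz(yaw) Ry(pitch) Rx(roll)).
In Python, from plant import r gives the robot as it stands. The module is installed in compiled form; this text tells all that it offers.
- The arm moves only by the tool send_rows, never from a script. Its argument "motion" is a list of rows, each an object with "travel": the shift along the tool's x, y, z in m, a list of three; "spin": the turn about the tool's z in degrees. In form: [{"travel": [tx, ty, tz], "spin": spin}, ...]. A call has 1 to 5 rows; each row shifts and turns the pose as measured when the row begins, along the tool's axes as they then stand; what a row does not reach is not made up. A row lasts 1/12 s, in which the tool goes at most 41.7 mm and 7.16 degrees, less where a joint would pass 70% of its speed; a pose out of reach is approached as far as the arm can. A call is refused whole if a number of a shift passes 0.0417 or a number of a turn 7.16, either way. A call with a gripper value outside its range is refused whole. "gripper" is the gripper command: -1 is shut, 1 is fully open, values between are in proportion, set as the call begins (left out, the last holds). The fingers move at their own pace and stop on an object; "squeeze" is the grip in N (left out, the last holds). Time passes only in rows, so rows that do not move let the fingers close. It gives the time, the measured TCP pose, the force and the opening at its end, in the units of the state.
- r.get_state(): the state, without advancing time (a new reading comes with each control period).
- r.capture(name): name is "scene" or "side" or "wrist"; returns (picture, depth): 480x640x3 uint8, blue, green, red; 480x640 float32, m along the optical axis (not along the pixel's ray), 0 where there is no reading.
- r.get_calibration(name): a dict with "fov_y" (degrees; the focal length in pixels is half the picture's height over the tangent of half this angle, whatever the lens; pixels are square), "cx", "cy" (the principal point, pixels), "origin" and "orientation" of the camera in the world. Camera axes: x right, y down, z forward; pixel columns grow to the right and rows downward; lengths in m; the calibration is good to about 2 mm. A picture is of the moment at which its call begins: read the wrist's pose just before it. get_calibration takes no time and is no camera call; for the wrist camera it gives the pose at the moment of the call.
- r.close_job(): hands the job in, once; it reports no verdict.
Trained networks look in the newest picture that a camera, given by its name, has taken for a name from the list of things; names that differ only in an ending like _2 or _b are one class to them, and where a whole thing is asked for, a point or a joint stands for the part that bears it (a point fixed in the world has none). Each returns a list of dicts, best first, with "conf" (0 to 1); they miss things now and then, are a little off and sometimes report something else, mostly with a low value. They report only what shows in the picture. A call takes as long as a camera call. They do not tell look-alikes from the thing itself.
- r.boxes_of(camera, target): "at" ([x, y, z] in m, in the coordinates of the camera as it stood for that picture, good to about 4 mm: the middle of the surface that is visible of it).
- r.pinpoint(camera, target): "at" ([x, y, z] in m, in the coordinates of the camera as it stood for that picture, good to about 4 mm: a listed point, or the origin of a listed thing).
The state is a dict: "time_s": time; "joints": joint angles; "qd": joint speeds; "joint_torque": joint torques, N m; "tcp_pos": TCP position; "eef_rot": TCP orientation; "contact_force": force on the tool from outside, world axes, zero at the start; "moment": the same for the moment, N m; "gripper_width": finger opening in m.
Only numpy, scipy, OpenCV 4.12 (cv2) and the standard library are available. Lean on these libraries where they do the work, as an engineer would, in place of code of your own. Each camera call takes 0.05 s, during which the arm holds its last target. There are 200 camera calls.

## Working session

There is one attempt and no reset: what is moved stays moved. The work goes in short steps, Python scripts to look and compute and a tool call to move; the robot and the scene stay as the last step left them, time stands still between calls to the robot, and variables do not carry over. Pictures are saved under pics/ and viewed, about 8 in all and at most 12, crops included, and the job is handed in when it is done.

Besides the shell and the picture viewer there is one more tool, called after "Request:" as a command line: name --argument value ..., lists and objects as JSON in quotes. send_rows: Moves the arm, as the interface text tells. Its arguments: {"type":"object","properties":{"motion":{"type":"array"},"gripper":{"type":"number"},"squeeze":{"type":"number"}},"required":["motion"]}

```bash
mkdir -p pics; cat >h.py <<'E'
import numpy as np,cv2
from scipy.spatial.transform import Rotation as R
from plant import r
def cal(n):
    c=r.get_calibration(n); o=np.array(c['orientation'],float)
    Rm=o if o.shape==(3,3) else R.from_euler('xyz',o,degrees=True).as_matrix()
    return 240/np.tan(np.radians(c['fov_y']/2)),c['cx'],c['cy'],np.array(c['origin']),Rm
def w(C,p): return C[4]@np.array(p)+C[3]
def px(C,p):
    q=C[4].T@(np.array(p)-C[3]); return np.array([C[1]+C[0]*q[0]/q[2],C[2]+C[0]*q[1]/q[2]])
def see(C,n,names,f='pinpoint',k=3):
    for t in names:
        for d in getattr(r,f)(n,t)[:k]:
            p=w(C,d['at']); print(n,f,t,round(d['conf'],2),p.round(4),px(C,p).round())
E
python3 - <<'E'
from h import *
print(r.get_calibration('scene'));print(r.get_state())
for n in ('scene','side'):
    C=cal(n); a,d=r.capture(n); cv2.imwrite(f'pics/{n}0.png',a); np.save(f'{n}0.npy',d)
    see(C,n,['stylus','tip','level_rest','sloping_rest','cradle','panel','seam0','seam8','weight_a','jar','brush_pot'],k=4)
E
```

```text
{'fov_y': 53.42653463958781, 'cx': 325.5091279318572, 'cy': 239.83378752771787, 'origin': array([ 0.91802756, -0.65326189,  0.78884727]), 'orientation': array([-132.19632974,    0.282671  ,   36.03053758])}
{'time_s': 0.0, 'joints': array([ 8.53769370e+01,  2.05900895e+01,  6.33611121e-01, -1.99160683e-02,
       -7.01352439e+01, -1.65081971e+01]), 'qd': array([ 0.17807118,  0.10352199, -0.05158551, -0.15136793, -0.05014992,
       -0.16632365]), 'joint_torque': array([-1.05288764e-03, -5.82715452e+01,  2.93061000e+01,  6.99717566e+00,
        6.90771107e-03, -1.56751439e-04]), 'tcp_pos': array([0.24317725, 0.62915122, 0.22563728]), 'eef_rot': array([ 1.79906738e+02, -8.11494192e-03, -2.11380359e+01]), 'contact_force': array([-0.20856604, -0.07293831,  0.25983502]), 'moment': array([ 0.00831293, -0.00313263,  0.00789434]), 'gripper_width': 0.08735253568956342}
scene pinpoint stylus 0.73 [0.4865 0.3258 0.0433] [412. 183.]
scene pinpoint tip 0.56 [ 0.5307  0.0034 -0.0032] [359. 273.]
scene pinpoint level_rest 0.64 [ 0.4862  0.3207 -0.0022] [409. 198.]
scene pinpoint sloping_rest 0.91 [
[... 1910 characters left out ...]
2. 253.]
side pinpoint seam0 0.92 [ 0.5899 -0.0241  0.011 ] [355. 251.]
side pinpoint seam0 0.89 [0.4774 0.0292 0.0118] [309. 248.]
side pinpoint seam0 0.87 [ 0.5352 -0.0023  0.0129] [333. 250.]
side pinpoint seam0 0.78 [ 0.5779 -0.0105  0.009 ] [349. 249.]
side pinpoint seam8 0.92 [ 0.5899 -0.0241  0.011 ] [355. 251.]
side pinpoint seam8 0.89 [0.4774 0.0292 0.0118] [309. 248.]
side pinpoint seam8 0.87 [ 0.5352 -0.0023  0.0129] [333. 250.]
side pinpoint seam8 0.78 [ 0.5779 -0.0105  0.009 ] [349. 249.]
side pinpoint weight_a 0.74 [ 0.472  -0.0249  0.015 ] [314. 262.]
side pinpoint jar 0.86 [ 0.6881 -0.2381 -0.0009] [421. 304.]
side pinpoint brush_pot 0.85 [ 0.7092  0.2574 -0.0018] [355. 177.]
```

View pics/scene0.png

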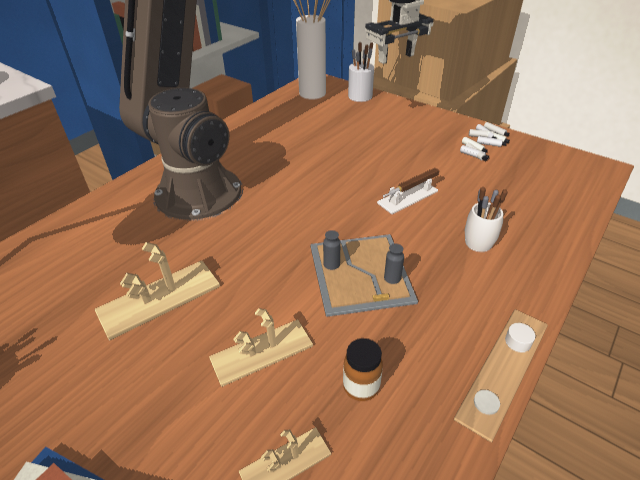

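```bash
python3 - <<'E'
from h import *
a=cv2.imread('pics/scene0.png');b=a[150:250,350:500]; c=a[240:400,170:330]; 
s=cv2.imread('pics/side0.png');d=s[130:210,220:380];
f=lambda x:cv2.resize(x,(400,300),interpolation=cv2.INTER_CUBIC)
e=s[200:290,250:400]
cv2.imwrite('pics/crop1.png',np.vstack([np.hstack([f(b),f(c)]),np.hstack([f(d),f(e)])]))
E
```

```text
(no output)
```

View pics/crop1.png

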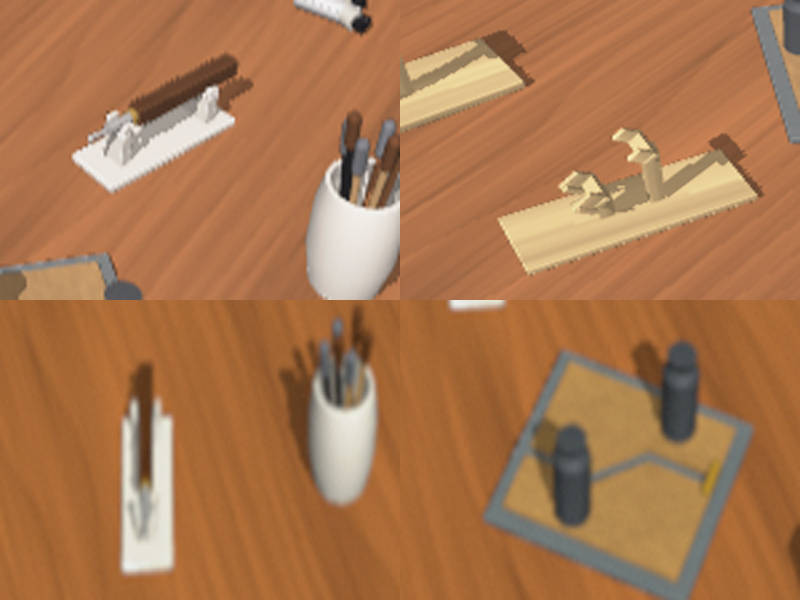

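```bash
cat >>h.py <<'E'
def ray(C,u,v,z):
    d=C[4]@np.array([(u-C[1])/C[0],(v-C[2])/C[0],1.]); return C[3]+d*(z-C[3][2])/d[2]
E
python3 - <<'E'
from h import *
C=cal('scene')
def ang(p,q): d=q-p; return np.degrees(np.arctan2(d[1],d[0])),np.hypot(*d[:2])
p,q=ray(C,384,196,.045),ray(C,438,171,.045);print('sty',p,q,ang(p,q))
# stand foot long front edge bottom corners, z~0.01 top
p,q=ray(C,221,382,.01),ray(C,313,342,.01);print('stand',p,q,ang(p,q))
# brass
print('brass',ray(C,381,297,.02))
# wrist calib at present
print(r.get_calibration('wrist'))
E
```

```text
sty [0.45594678 0.23249307 0.045     ] [0.518033   0.41752452 0.045     ] (np.float64(71.4511237435059), np.float64(0.19517002232810046))
stand [ 0.48223926 -0.38615532  0.01      ] [ 0.56561674 -0.2171174   0.01      ] (np.float64(63.74531030506944), np.float64(0.188482419080773))
brass [ 0.61761839 -0.04685534  0.02      ]
{'fov_y': 70.36637146197104, 'cx': 313.6910536518616, 'cy': 237.55718086339425, 'origin': array([0.31514702, 0.60335727, 0.38514761]), 'orientation': array([ 1.63768464e+02, -1.02740484e-02, -1.11084727e+02])}
```

```bash
cat >>h.py <<'E'
def plan(goals,p=None,yaw=None):
    """goals: (pos, yaw, rows). prints rows in tool axes, 5 per call"""
    s=r.get_state(); p=np.array(s['tcp_pos'] if p is None else p); yaw=s['eef_rot'][2] if yaw is None else yaw
    out=[]
    for g,gy,n in goals:
        dp=(np.array(g)-p)/n; dy=((gy-yaw+180)%360-180)/n
        for i in range(n):
            a=np.radians(yaw); c,q=np.cos(a),np.sin(a)
            out.append([[round(float(v),4) for v in (c*dp[0]+q*dp[1], q*dp[0]-c*dp[1], -dp[2])],round(float(-dy),2)]); yaw+=dy
        p=np.array(g)
    for i in range(0,len(out),5): print([{"travel":t,"spin":k} for t,k in out[i:i+5]])
E
python3 - <<'E'
from h import *
plan([([.5094,.4004,.20],-108.5,13)])
E
```

```text
[{'travel': [0.0254, 0.0091, 0.002], 'spin': 6.72}, {'travel': [0.0263, 0.006, 0.002], 'spin': 6.72}, {'travel': [0.0269, 0.0029, 0.002], 'spin': 6.72}, {'travel': [0.027, -0.0003, 0.002], 'spin': 6.72}, {'travel': [0.0268, -0.0034, 0.002], 'spin': 6.72}]
[{'travel': [0.0262, -0.0065, 0.002], 'spin': 6.72}, {'travel': [0.0253, -0.0096, 0.002], 'spin': 6.72}, {'travel': [0.024, -0.0124, 0.002], 'spin': 6.72}, {'travel': [0.0224, -0.0152, 0.002], 'spin': 6.72}, {'travel': [0.0204, -0.0177, 0.002], 'spin': 6.72}]
[{'travel': [0.0182, -0.0199, 0.002], 'spin': 6.72}, {'travel': [0.0158, -0.0219, 0.002], 'spin': 6.72}, {'travel': [0.0131, -0.0236, 0.002], 'spin': 6.72}]
```

Request:
send_rows --motion '[{"travel":[0.0254,0.0091,0.002],"spin":6.72},{"travel":[0.0263,0.006,0.002],"spin":6.72},{"travel":[0.0269,0.0029,0.002],"spin":6.72},{"travel":[0.027,-0.0003,0.002],"spin":6.72},{"travel":[0.0268,-0.0034,0.002],"spin":6.72}]' --gripper 0

```text
time_s: 1.62
tcp_pos: [0.3447, 0.5421, 0.2158]
eef_rot: [-179.9, 0.1, -55.5]
contact_force: [0.8, -0.1, -0.1]
gripper_width: 0.06
```

Request:
send_rows --motion '[{"travel":[0.0262,-0.0065,0.002],"spin":6.72},{"travel":[0.0253,-0.0096,0.002],"spin":6.72},{"travel":[0.024,-0.0124,0.002],"spin":6.72},{"travel":[0.0224,-0.0152,0.002],"spin":6.72},{"travel":[0.0204,-0.0177,0.002],"spin":6.72}]'

```text
time_s: 2.03
tcp_pos: [0.4491, 0.4468, 0.2059]
eef_rot: [-179.9, 0.1, -90.8]
contact_force: [-0.2, -0.4, -0.2]
gripper_width: 0.0443
```

Request:
send_rows --motion '[{"travel":[0.0182,-0.0199,0.002],"spin":6.72},{"travel":[0.0158,-0.0219,0.002],"spin":6.72},{"travel":[0.0131,-0.0236,0.002],"spin":6.72}]'

```text
time_s: 2.28
tcp_pos: [0.5105, 0.3879, 0.2001]
eef_rot: [-180.0, 0.2, -112.0]
contact_force: [0.1, 0.0, -0.3]
gripper_width: 0.0438
```

```bash
python3 - <<'E'
from h import *
s=r.get_state();print(s['time_s'],s['tcp_pos'],s['eef_rot'],s['joints'].round(1),s['gripper_width'],s['contact_force'])
C=cal('wrist');a,d=r.capture('wrist');cv2.imwrite('pics/w1.png',a)
see(C,'wrist',['stylus','level_rest','tip'])
see(C,'wrist',['stylus'],'boxes_of')
E
```

```text
2.2833 [0.51052891 0.38794865 0.20005864] [-179.98639707    0.20439637 -111.96315085] [ 54.6  18.3  -6.2  -0.  -65.4 -76.6] 0.04379843822861079 [ 0.06135137  0.04618787 -0.30170659]
wrist pinpoint stylus 0.82 [0.4909 0.3222 0.0442] [308. 145.]
wrist pinpoint stylus 0.67 [0.4529 0.2281 0.0443] [307.  14.]
wrist pinpoint level_rest 0.83 [0.4845 0.3244 0.0072] [315. 143.]
wrist pinpoint tip 0.7 [0.4543 0.2268 0.0438] [305.  13.]
wrist boxes_of stylus 0.96 [0.49   0.3256 0.0591] [310. 148.]
```

View pics/w1.png

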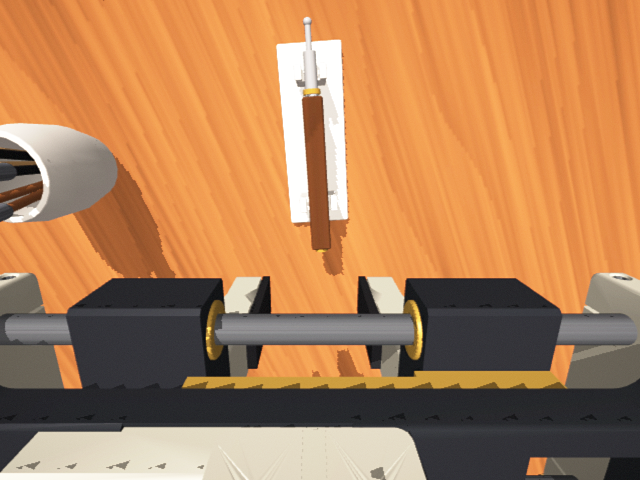

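```bash
python3 - <<'E'
from h import *
C=cal('wrist');a,d=r.capture('wrist')
hsv=cv2.cvtColor(a,cv2.COLOR_BGR2HSV)
sub=a.astype(int)
m=((sub[...,2]<140)&(sub[...,2]>50)&(sub[...,2]>1.4*sub[...,0])).astype(np.uint8); m[:90]=0;m[252:]=0;m[:,:297]=0;m[:,335:]=0
for v in range(105,245,20):
    u=np.where(m[v])[0]; print(v,u.min() if len(u) else 0,u.max() if len(u) else 0,len(u))
e=ray(C,321,248,.054);s=ray(C,312,97,.054);t=ray(C,307,17,.045)
for q in(e,s,t):print(q)
D=e-s;print(np.degrees(np.arctan2(D[1],D[0])),np.hypot(*D[:2]));D=e-t;print(np.degrees(np.arctan2(D[1],D[0])),np.hypot(*D[:2]))
st=r.get_state();print(st['tcp_pos'],st['eef_rot'],st['qd'])
E
```

```text
105 307 321 15
125 304 322 14
145 323 323 1
165 316 324 3
185 325 325 1
205 315 326 3
225 310 328 8
[0.51340897 0.4146702  0.054     ]
[0.47264663 0.28884928 0.054     ]
[0.45402141 0.23079251 0.045     ]
72.04917472679007 0.13225911020124512
72.10093543858042 0.19323013837925995
[0.50934561 0.38936849 0.20007906] [-179.99332691    0.20243917 -111.54179389] [ 0.78217017 -0.09357546 -0.04717847 -0.02791439  0.09193981 -0.08156118]
```

```bash
python3 - <<'E'
from h import *
plan([([.5088,.4004,.13],-108,3),([.5088,.4004,.045],-108,4)])
E
```

```text
[{'travel': [-0.0034, 0.0015, 0.0234], 'spin': -1.18}, {'travel': [-0.0034, 0.0014, 0.0234], 'spin': -1.18}, {'travel': [-0.0034, 0.0014, 0.0234], 'spin': -1.18}, {'travel': [-0.0, 0.0, 0.0213], 'spin': -0.0}, {'travel': [-0.0, 0.0, 0.0213], 'spin': -0.0}]
[{'travel': [-0.0, 0.0, 0.0213], 'spin': -0.0}, {'travel': [-0.0, 0.0, 0.0213], 'spin': -0.0}]
```

Request:
send_rows --motion '[{"travel":[-0.0034,0.0015,0.0234],"spin":-1.18},{"travel":[-0.0034,0.0014,0.0234],"spin":-1.18},{"travel":[-0.0034,0.0014,0.0234],"spin":-1.18},{"travel":[0,0,0.0213],"spin":0},{"travel":[0,0,0.0213],"spin":0}]'

```text
time_s: 3.0
tcp_pos: [0.5091, 0.4099, 0.0919]
eef_rot: [-179.6, 1.0, -107.1]
contact_force: [0.1, 1.2, -0.6]
gripper_width: 0.044
```

Request:
send_rows --motion '[{"travel":[0,0,0.0213],"spin":0},{"travel":[0,0,0.0213],"spin":0},{"travel":[0,0,0],"spin":0}]'

```text
time_s: 3.25
tcp_pos: [0.5052, 0.4122, 0.0437]
eef_rot: [-179.7, 0.8, -106.6]
contact_force: [-0.4, -0.1, -0.6]
gripper_width: 0.0437
```

```bash
python3 - <<'E'
from h import *
plan([([.5088,.4004,.027],-108,2)])
C=cal('wrist');a,d=r.capture('wrist');cv2.imwrite('pics/w2.png',a)
E
```

```text
[{'travel': [0.0052, -0.0034, 0.0084], 'spin': 0.68}, {'travel': [0.0051, -0.0035, 0.0084], 'spin': 0.68}]
```

Request:
send_rows --motion '[{"travel":[0.0052,-0.0034,0.0084],"spin":0.68},{"travel":[0.0051,-0.0035,0.0084],"spin":0.68},{"travel":[0,0,0],"spin":0}]'

```text
time_s: 3.55
tcp_pos: [0.5104, 0.4039, 0.0315]
eef_rot: [-179.6, 1.2, -107.8]
contact_force: [-0.3, -1.1, 0.7]
gripper_width: 0.0435
```

```bash
python3 - <<'E'
from h import *
s=r.get_state();print(s['time_s'],s['tcp_pos'],s['eef_rot'],s['contact_force'],np.abs(s['qd']).max())
plan([([.5088,.4004,.027],-108,1)])
E
```

```text
3.55 [0.51043874 0.4039362  0.03146227] [-179.57439659    1.15472824 -107.81982394] [-0.26684458 -1.10976617  0.6572842 ] 1.311434190571176
[{'travel': [0.0039, 0.0005, 0.0045], 'spin': 0.18}]
```

Request:
send_rows --motion '[{"travel":[0.0042,0.0005,0.0055],"spin":0},{"travel":[0,0,0],"spin":0}]'

```text
time_s: 3.72
tcp_pos: [0.5094, 0.4, 0.0269]
eef_rot: [-179.5, 1.3, -107.9]
contact_force: [-0.1, -1.2, -0.8]
gripper_width: 0.0438
```

Request:
send_rows --motion '[{"travel":[0,0,0],"spin":0},{"travel":[0,0,0],"spin":0},{"travel":[0,0,0],"spin":0},{"travel":[0,0,0],"spin":0},{"travel":[0,0,0],"spin":0}]' --gripper -1 --squeeze 6

```text
time_s: 4.13
tcp_pos: [0.5104, 0.4006, 0.0292]
eef_rot: [-179.5, 1.5, -107.9]
contact_force: [-0.5, 0.4, -0.7]
gripper_width: 0.0182
```

```bash
python3 - <<'E'
from h import *
s=r.get_state();print(s['time_s'],s['tcp_pos'],s['eef_rot'],s['contact_force'],s['gripper_width'],np.abs(s['qd']).max())
E
```

```text
4.1333 [0.51042928 0.40060216 0.02918676] [-179.45293333    1.46979658 -107.87017765] [-0.53846177  0.4016407  -0.67754318] 0.018186043949790072 0.1297770278356575
```

Request:
send_rows --motion '[{"travel":[0.0015,0,-0.0125],"spin":0},{"travel":[0.0016,0,-0.0124],"spin":0},{"travel":[0.0032,0,-0.0121],"spin":0},{"travel":[0.0043,0,-0.012],"spin":0},{"travel":[0.0052,0,-0.0115],"spin":0}]' --squeeze 5

```text
time_s: 4.55
tcp_pos: [0.5032, 0.3826, 0.0926]
eef_rot: [-179.5, 1.3, -107.9]
contact_force: [-0.5, -0.1, -0.1]
gripper_width: 0.0179
```

Request:
send_rows --motion '[{"travel":[0.0062,0,-0.0108],"spin":0},{"travel":[0.0071,0,-0.0103],"spin":0},{"travel":[0.0081,0,-0.0097],"spin":0},{"travel":[0.0089,0,-0.0089],"spin":0},{"travel":[0,0,0],"spin":0}]'

```text
time_s: 4.97
tcp_pos: [0.4926, 0.3491, 0.141]
eef_rot: [-179.4, 1.6, -107.9]
contact_force: [0.8, 0.8, -1.5]
gripper_width: 0.0184
```

```bash
python3 - <<'E'
from h import *
s=r.get_state();print(s['time_s'],s['tcp_pos'],s['eef_rot'],s['contact_force'],s['gripper_width'],np.abs(s['qd']).max())
C=cal('side');a,d=r.capture('side')
see(C,'side',['stylus','tip'])
b,_=r.capture('scene');C=cal('scene');see(C,'scene',['stylus','tip'])
cv2.imwrite('pics/c3.png',np.hstack([cv2.resize(a[80:230,200:350],(400,400)),cv2.resize(b[100:250,340:490],(400,400))]))
E
```

```text
4.9667 [0.49256942 0.34911531 0.14104991] [-179.41609502    1.57903593 -107.87126027] [ 0.78062159  0.83077602 -1.53028792] 0.018372832921706723 0.8438749959850367
side pinpoint stylus 0.86 [0.4789 0.2989 0.0923] [278. 163.]
scene pinpoint stylus 0.63 [0.477  0.299  0.0918] [406. 172.]
scene pinpoint stylus 0.26 [0.4908 0.0123 0.0102] [347. 260.]
```

View pics/c3.png

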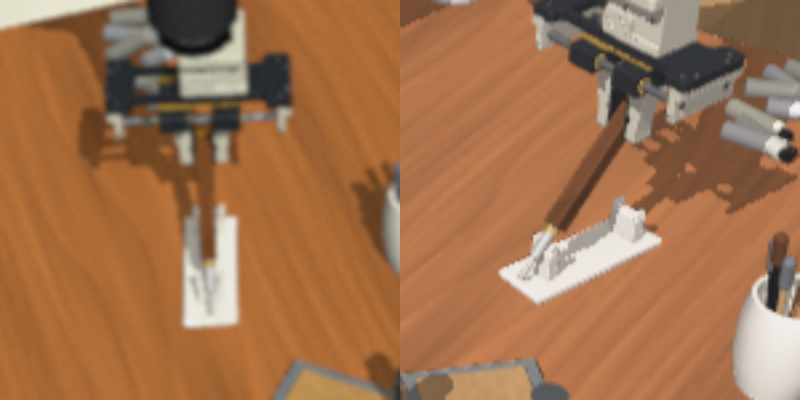

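```bash
python3 - <<'E'
from h import *
plan([([.505,.32,.24],-108,4),([.512,-.15,.24],-116,15),([.512,-.235,.22],-116,4)])
E
```

```text
[{'travel': [0.0062, -0.0053, -0.0256], 'spin': 0.04}, {'travel': [0.0062, -0.0053, -0.0256], 'spin': 0.04}, {'travel': [0.0062, -0.0053, -0.0256], 'spin': 0.04}, {'travel': [0.0062, -0.0053, -0.0256], 'spin': 0.04}, {'travel': [0.0297, -0.0101, -0.0], 'spin': 0.53}]
[{'travel': [0.0296, -0.0104, -0.0], 'spin': 0.53}, {'travel': [0.0295, -0.0107, -0.0], 'spin': 0.53}, {'travel': [0.0294, -0.011, -0.0], 'spin': 0.53}, {'travel': [0.0293, -0.0112, -0.0], 'spin': 0.53}, {'travel': [0.0292, -0.0115, -0.0], 'spin': 0.53}]
[{'travel': [0.029, -0.0118, -0.0], 'spin': 0.53}, {'travel': [0.0289, -0.012, -0.0], 'spin': 0.53}, {'travel': [0.0288, -0.0123, -0.0], 'spin': 0.53}, {'travel': [0.0287, -0.0126, -0.0], 'spin': 0.53}, {'travel': [0.0286, -0.0128, -0.0], 'spin': 0.53}]
[{'travel': [0.0285, -0.0131, -0.0], 'spin': 0.53}, {'travel': [0.0283, -0.0134, -0.0], 'spin': 0.53}, {'travel': [0.0282, -0.0136, -0.0], 'spin': 0.53}, {'travel': [0.0281, -0.0139, -0.0], 'spin': 0.53}, {'travel': [0.0191, -0.0093, 0.005], 'spin': -0.0}]
[{'travel': [0.0191, -0.0093, 0.005], 'spin': -0.0}, {'travel': [0.0191, -0.0093, 0.005], 'spin': -0.0}, {'travel': [0.0191, -0.0093, 0.005], 'spin': -0.0}]
```

Request:
send_rows --motion '[{"travel":[0,0,0],"spin":0},{"travel":[0,0,0],"spin":0},{"travel":[0,0,0],"spin":0}]' --squeeze 50

```text
time_s: 5.52
tcp_pos: [0.4922, 0.3502, 0.136]
eef_rot: [-179.5, 1.2, -107.8]
contact_force: [0.4, -0.1, 0.6]
gripper_width: 0.0177
```

Request:
send_rows --motion '[{"travel":[0.001,0,-0.0256],"spin":0},{"travel":[0.0062,-0.0053,-0.0256],"spin":0},{"travel":[0.0062,-0.0053,-0.0256],"spin":0},{"travel":[0.0062,-0.0053,-0.0256],"spin":0},{"travel":[0.0297,-0.0101,0],"spin":0.53}]'

```text
time_s: 5.93
tcp_pos: [0.5, 0.2961, 0.2364]
eef_rot: [-179.7, 0.8, -108.1]
contact_force: [1.4, 0.7, -0.6]
gripper_width: 0.0178
```

Request:
send_rows --motion '[{"travel":[0.0296,-0.0104,0],"spin":0.53},{"travel":[0.0295,-0.0107,0],"spin":0.53},{"travel":[0.0294,-0.011,0],"spin":0.53},{"travel":[0.0293,-0.0112,0],"spin":0.53},{"travel":[0.0292,-0.0115,0],"spin":0.53}]'

```text
time_s: 6.35
tcp_pos: [0.5035, 0.1365, 0.2348]
eef_rot: [-179.7, 1.0, -110.7]
contact_force: [0.9, 0.2, -1.6]
gripper_width: 0.0176
```

Request:
send_rows --motion '[{"travel":[0.029,-0.0118,0],"spin":0.53},{"travel":[0.0289,-0.012,0],"spin":0.53},{"travel":[0.0288,-0.0123,0],"spin":0.53},{"travel":[0.0287,-0.0126,0],"spin":0.53},{"travel":[0.0286,-0.0128,0],"spin":0.53}]'

```text
time_s: 6.77
tcp_pos: [0.5061, -0.0261, 0.2313]
eef_rot: [-179.8, 1.2, -113.3]
contact_force: [0.5, 0.2, -1.5]
gripper_width: 0.0177
```

Request:
send_rows --motion '[{"travel":[0.0285,-0.0131,0],"spin":0.53},{"travel":[0.0283,-0.0134,0],"spin":0.53},{"travel":[0.0282,-0.0136,0],"spin":0.53},{"travel":[0.0281,-0.0139,0],"spin":0.53},{"travel":[0.015,-0.007,0],"spin":0}]'

```text
time_s: 7.18
tcp_pos: [0.5081, -0.1757, 0.2274]
eef_rot: [-179.9, 1.3, -115.6]
contact_force: [0.0, 1.0, -2.3]
gripper_width: 0.0177
```

Request:
send_rows --motion '[{"travel":[0.01,-0.005,0],"spin":0},{"travel":[0,0,0],"spin":0}]'

```text
time_s: 7.35
tcp_pos: [0.5078, -0.1907, 0.2259]
eef_rot: [-180.0, 1.2, -115.9]
contact_force: [0.1, -0.4, -1.2]
gripper_width: 0.0173
```

```bash
python3 - <<'E'
from h import *
s=r.get_state();print(s['time_s'],s['tcp_pos'],s['eef_rot'],s['joints'].round(1),s['contact_force'],s['gripper_width'],np.abs(s['qd']).max())
C=cal('wrist');a,d=r.capture('wrist');cv2.imwrite('pics/w4.png',a);see(C,'wrist',['sloping_rest','cradle','stylus','tip'])
C=cal('side');a,d=r.capture('side');see(C,'side',['stylus','tip','cradle'])
E
```

```text
7.35 [ 0.50782919 -0.19070332  0.22589227] [-179.98084873    1.23693291 -115.87104598] [ -0.7   8.  -15.8  -1.2 -65.7 -24.7] [ 0.10288951 -0.36668309 -1.16464351] 0.017279274435380746 1.1587541859998691
wrist pinpoint sloping_rest 0.87 [ 4.907e-01 -2.983e-01  4.000e-04] [284. 103.]
wrist pinpoint sloping_rest 0.72 [ 0.663  -0.4352  0.0032] [68. 52.]
wrist pinpoint cradle 0.97 [ 0.4887 -0.2936  0.0833] [281. 100.]
wrist pinpoint cradle 0.89 [ 0.666  -0.4298  0.065 ] [18. 43.]
wrist pinpoint stylus 0.83 [ 0.4922 -0.2391  0.1818] [303. 179.]
wrist pinpoint tip 0.58 [ 0.4578 -0.2992  0.1041] [312.  71.]
side pinpoint stylus 0.97 [ 0.4823 -0.2366  0.1787] [350. 286.]
side pinpoint cradle 0.96 [ 0.4847 -0.3018  0.0852] [360. 330.]
side pinpoint cradle 0.58 [ 0.2215 -0.3305  0.1078] [256. 371.]
```

View pics/w4.png

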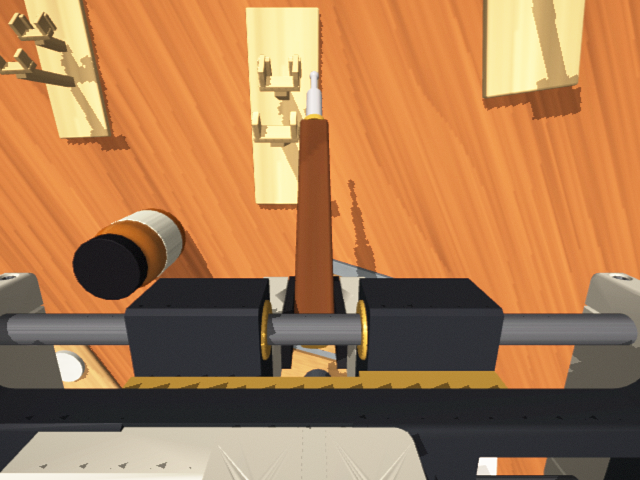

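```bash
python3 - <<'E'
from h import *
C=cal('wrist')
A=[ray(C,u,v,.01) for u,v in((246,8),(320,8),(256,204),(297,204))]
for i,j in((2,0),):
    d=A[i]-A[j];print('edge',np.degrees(np.arctan2(d[1],d[0])),np.hypot(*d[:2]))
d=A[1]-A[0];print('short',np.degrees(np.arctan2(d[1],d[0])),np.hypot(*d[:2]),(A[0]+A[1])/2)
d=A[3]-A[2];print('short2',np.degrees(np.arctan2(d[1],d[0])))
yaw=np.radians(np.degrees(np.arctan2(*(A[2]-A[0])[[1,0]])))
n=np.array([-np.sin(yaw),np.cos(yaw)])
# cradle post walls: pixel mid of upper cradle walls (left 256, right 293 at v 122)
print('mid low end',(A[0]+A[1])/2+.095*np.array([np.cos(yaw),np.sin(yaw),0]))
for k,(u1,u2,v,z) in {'up':(254,295,122,.105),'lo':(261,296,65,.07)}.items(): print(k,(ray(C,u1,v,z)+ray(C,u2,v,z))/2)
E
```

```text
edge 64.32102541500306 0.18922222447496873
short 154.33628804125541 0.07024250733741542 [ 0.45413131 -0.37080069  0.01      ]
short2 154.39592028821986
mid low end [ 0.49529751 -0.28518326  0.01      ]
up [ 0.50028896 -0.27704145  0.105     ]
lo [ 0.47960905 -0.31782719  0.07      ]
```

```bash
cat >>h.py <<'E'
O=np.array([.489,-.2975]);YS=np.radians(64.3)
def S(h,z,lat=0): 
    q=O+h*np.array([np.cos(YS),np.sin(YS)])+lat*np.array([-np.sin(YS),np.cos(YS)]); return [*q,z]
def inS():
    t=r.get_state();q=t['tcp_pos'][:2]-O; print('t %.2f h %.4f lat %.4f z %.4f yaw %.1f'%(t['time_s'],q@[np.cos(YS),np.sin(YS)],q@[-np.sin(YS),np.cos(YS)],t['tcp_pos'][2],t['eef_rot'][2]),t['eef_rot'].round(1),t['contact_force'].round(1),round(t['gripper_width'],4))
E
python3 - <<'E'
from h import *
inS();plan([(S(.02,.19),-115.7,5)])
E
```

```text
t 7.80 h 0.1069 lat 0.0301 z 0.2268 yaw -115.7 [-179.9    1.3 -115.7] [-0.1  0.3 -1.6] 0.0176
[{'travel': [0.0174, -0.006, 0.0074], 'spin': 0.01}, {'travel': [0.0174, -0.006, 0.0074], 'spin': 0.01}, {'travel': [0.0174, -0.006, 0.0074], 'spin': 0.01}, {'travel': [0.0174, -0.006, 0.0074], 'spin': 0.01}, {'travel': [0.0174, -0.006, 0.0074], 'spin': 0.01}]
```

Request:
send_rows --motion '[{"travel":[0.0174,-0.006,0.0074],"spin":0},{"travel":[0.0174,-0.006,0.0074],"spin":0},{"travel":[0.0174,-0.006,0.0074],"spin":0},{"travel":[0.0174,-0.006,0.0074],"spin":0},{"travel":[0.0174,-0.006,0.0074],"spin":0}]'

```text
time_s: 8.22
tcp_pos: [0.5012, -0.277, 0.19]
eef_rot: [-179.5, 1.4, -115.1]
contact_force: [0.0, -0.2, -1.0]
gripper_width: 0.0179
```

Request:
send_rows --motion '[{"travel":[0,0,0],"spin":0}]'

```text
time_s: 8.3
tcp_pos: [0.5002, -0.2784, 0.1883]
eef_rot: [-179.7, 1.4, -115.2]
contact_force: [0.5, 0.8, -1.7]
gripper_width: 0.0177
```

```bash
python3 - <<'E'
from h import *
inS();plan([(S(.032,.152),-115.7,2),(S(.048,.136),-115.7,3)])
C=cal('side');a,d=r.capture('side');see(C,'side',['stylus','tip','cradle'])
E
```

```text
t 8.30 h 0.0221 lat -0.0019 z 0.1883 yaw -115.2 [-179.7    1.4 -115.2] [ 0.5  0.8 -1.7] 0.0177
[{'travel': [-0.005, 0.0009, 0.0182], 'spin': 0.26}, {'travel': [-0.005, 0.0009, 0.0182], 'spin': 0.26}, {'travel': [-0.0053, 0.0, 0.0053], 'spin': -0.0}, {'travel': [-0.0053, 0.0, 0.0053], 'spin': -0.0}, {'travel': [-0.0053, 0.0, 0.0053], 'spin': -0.0}]
side pinpoint stylus 0.88 [ 0.4778 -0.3278  0.1419] [363. 326.]
side pinpoint tip 0.49 [0.4612 0.0394 0.009 ] [303. 248.]
side pinpoint tip 0.34 [ 0.4487 -0.3883  0.0688] [360. 369.]
side pinpoint cradle 0.95 [ 0.4883 -0.3009  0.0838] [362. 329.]
side pinpoint cradle 0.65 [ 0.6679 -0.4314  0.0601] [454. 356.]
side pinpoint cradle 0.62 [ 0.2236 -0.3325  0.1114] [257. 371.]
```

Request:
send_rows --motion '[{"travel":[-0.005,0.0009,0.0182],"spin":0.26},{"travel":[-0.005,0.0009,0.0182],"spin":0.26},{"travel":[-0.0053,0,0.0053],"spin":0},{"travel":[-0.0053,0,0.0053],"spin":0},{"travel":[0,0,0],"spin":0}]'

```text
time_s: 8.92
tcp_pos: [0.513, -0.2527, 0.147]
eef_rot: [-179.1, 1.5, -115.4]
contact_force: [-1.1, -0.0, -2.2]
gripper_width: 0.0178
```

```bash
python3 - <<'E'
from h import *
inS();plan([(S(.052,.132),-115.7,2)])
C=cal('side');a,d=r.capture('side');see(C,'side',['stylus','tip','cradle'])
b,_=r.capture('scene');C=cal('scene');see(C,'scene',['stylus'])
cv2.imwrite('pics/c5.png',np.hstack([cv2.resize(a[270:390,300:420],(400,400)),cv2.resize(b[250:400,190:340],(400,400))]))
E
```

```text
t 8.92 h 0.0508 lat -0.0023 z 0.1470 yaw -115.4 [-179.1    1.5 -115.4] [-1.1 -0.  -2.2] 0.0178
[{'travel': [-0.0006, 0.0011, 0.0075], 'spin': 0.17}, {'travel': [-0.0006, 0.0011, 0.0075], 'spin': 0.17}]
side pinpoint stylus 0.72 [ 0.4904 -0.3055  0.0997] [364. 327.]
side pinpoint tip 0.37 [ 0.4647 -0.3664  0.0307] [362. 367.]
side pinpoint cradle 0.76 [ 0.4885 -0.302   0.0854] [362. 329.]
side pinpoint cradle 0.65 [ 0.2219 -0.3288  0.113 ] [256. 369.]
side pinpoint cradle 0.58 [ 0.6646 -0.4316  0.0606] [453. 357.]
scene pinpoint stylus 0.56 [ 0.4887 -0.3003  0.1021] [250. 322.]
```

View pics/c5.png

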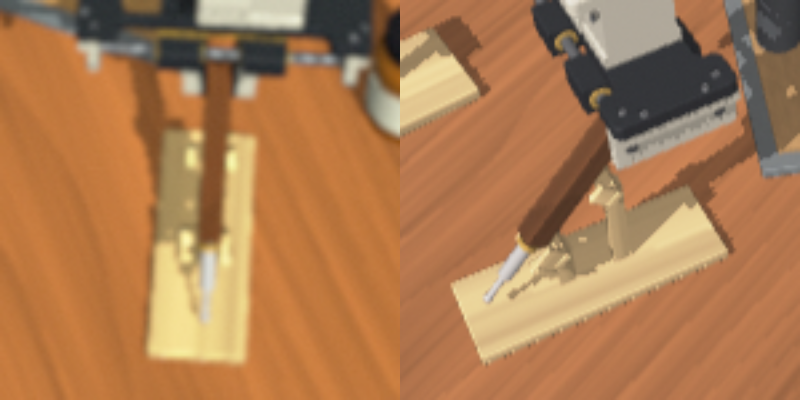

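Request:
send_rows --motion '[{"travel":[-0.0006,0.0016,0.006],"spin":0.2},{"travel":[-0.0006,0.0012,0.006],"spin":0.1},{"travel":[0,0,0],"spin":0}]'

```text
time_s: 9.47
tcp_pos: [0.5119, -0.2524, 0.1362]
eef_rot: [-178.8, 1.6, -115.8]
contact_force: [0.7, 0.9, -1.9]
gripper_width: 0.0175
```

```bash
python3 - <<'E'
from h import *
inS();plan([(S(.060,.124),-115.7,4)])
C=cal('side');a,d=r.capture('side');see(C,'side',['stylus','tip'],k=1)
b,_=r.capture('scene');C=cal('scene');see(C,'scene',['stylus'],k=1)
E
```

```text
t 9.47 h 0.0506 lat -0.0011 z 0.1362 yaw -115.8 [-178.8    1.6 -115.8] [ 0.7  0.9 -1.9] 0.0175
[{'travel': [-0.0024, 0.0003, 0.003], 'spin': -0.03}, {'travel': [-0.0024, 0.0003, 0.003], 'spin': -0.03}, {'travel': [-0.0024, 0.0003, 0.003], 'spin': -0.03}, {'travel': [-0.0024, 0.0003, 0.003], 'spin': -0.03}]
side pinpoint stylus 0.93 [ 0.4876 -0.3037  0.092 ] [362. 328.]
side pinpoint tip 0.55 [ 0.4621 -0.3625  0.0187] [360. 368.]
scene pinpoint stylus 0.77 [ 0.4912 -0.3033  0.0902] [251. 328.]
```

Request:
send_rows --motion '[{"travel":[-0.003,0.001,0.0015],"spin":0},{"travel":[-0.0025,0,0.002],"spin":0},{"travel":[0,0,0],"spin":0}]'

```text
time_s: 9.97
tcp_pos: [0.5146, -0.2474, 0.1345]
eef_rot: [-178.7, 1.5, -115.8]
contact_force: [-1.4, -2.4, 0.6]
gripper_width: 0.0171
```

Request:
send_rows --motion '[{"travel":[-0.002,0,0.002],"spin":0},{"travel":[-0.002,0,0.002],"spin":0},{"travel":[-0.002,0,0.002],"spin":0},{"travel":[0,0,0.001],"spin":0}]' --squeeze 4

```text
time_s: 10.3
tcp_pos: [0.5181, -0.2414, 0.1278]
eef_rot: [-178.6, 1.5, -115.7]
contact_force: [-1.5, -0.8, 1.3]
gripper_width: 0.0178
```

```bash
python3 - <<'E'
from h import *
inS()
C=cal('side');a,d=r.capture('side');see(C,'side',['stylus','tip'],k=1)
b,_=r.capture('scene');C=cal('scene');see(C,'scene',['stylus'],k=1)
E
```

```text
t 10.30 h 0.0632 lat -0.0019 z 0.1278 yaw -115.7 [-178.6    1.5 -115.7] [-1.5 -0.8  1.3] 0.0178
side pinpoint stylus 0.63 [ 0.4603 -0.3688  0.0249] [361. 369.]
side pinpoint tip 0.57 [ 0.4624 -0.3662  0.0236] [361. 368.]
scene pinpoint stylus 0.66 [ 0.4942 -0.2935  0.0871] [256. 326.]
```

Request:
send_rows --motion '[{"travel":[0.0025,0.001,0.0025],"spin":0},{"travel":[0.0025,0.0005,0.0025],"spin":0},{"travel":[0.002,0,0.002],"spin":0},{"travel":[0,0,0],"spin":0}]'

```text
time_s: 10.88
tcp_pos: [0.5146, -0.2477, 0.1211]
eef_rot: [-178.5, 1.6, -115.7]
contact_force: [-0.9, 1.4, 1.2]
gripper_width: 0.018
```

Request:
send_rows --motion '[{"travel":[0,0,0],"spin":0},{"travel":[0,0,0],"spin":0},{"travel":[0,0,0],"spin":0},{"travel":[0,0,0],"spin":0},{"travel":[0,0,0],"spin":0}]' --gripper -0.1

```text
time_s: 11.3
tcp_pos: [0.5138, -0.248, 0.1203]
eef_rot: [-178.6, 1.6, -115.8]
contact_force: [0.4, -0.6, 1.1]
gripper_width: 0.0386
```

```bash
python3 - <<'E'
from h import *
inS()
C=cal('side');a,d=r.capture('side');see(C,'side',['stylus','tip','cradle'],k=1)
b,_=r.capture('scene');C=cal('scene');see(C,'scene',['stylus','cradle'],k=2)
C=cal('wrist');c,_=r.capture('wrist');see(C,'wrist',['stylus','tip','cradle','sloping_rest'],k=1)
cv2.imwrite('pics/c6.png',np.hstack([cv2.resize(a[270:390,300:420],(400,400)),cv2.resize(b[250:400,190:340],(400,400))]))
E
```

```text
t 11.30 h 0.0553 lat -0.0009 z 0.1203 yaw -115.8 [-178.6    1.6 -115.8] [ 0.4 -0.6  1.1] 0.0386
side pinpoint stylus 0.93 [ 0.4906 -0.3035  0.0816] [363. 330.]
side pinpoint tip 0.48 [ 0.4629 -0.3699  0.0149] [362. 371.]
side pinpoint cradle 0.66 [ 0.4896 -0.3016  0.0816] [362. 330.]
scene pinpoint stylus 0.84 [ 0.49   -0.3034  0.083 ] [251. 330.]
scene pinpoint cradle 0.94 [ 0.4861 -0.2976  0.0826] [251. 327.]
scene pinpoint cradle 0.94 [ 0.6656 -0.4349  0.063 ] [278. 449.]
wrist pinpoint stylus 0.63 [ 0.493  -0.3015  0.0817] [309. 167.]
wrist pinpoint tip 0.6 [ 0.4624 -0.3663  0.0114] [312.  52.]
wrist pinpoint sloping_rest 0.8 [ 0.6651 -0.4314  0.0033] [35. 99.]
```

View pics/c6.png

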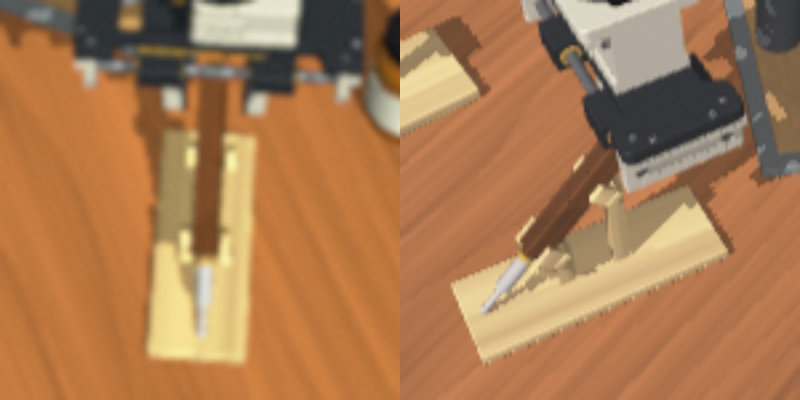

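Request:
send_rows --motion '[{"travel":[0,0.001,0],"spin":0},{"travel":[0,0,0],"spin":0},{"travel":[0,0,0],"spin":0},{"travel":[0,0,0],"spin":0},{"travel":[0,0,0],"spin":0}]' --gripper -1 --squeeze 4

```text
time_s: 12.32
tcp_pos: [0.5129, -0.2475, 0.1204]
eef_rot: [-178.5, 1.6, -115.8]
contact_force: [0.1, -0.0, -0.5]
gripper_width: 0.02
```

Request:
send_rows --motion '[{"travel":[0.0083,0,-0.011],"spin":0},{"travel":[0.0083,0,-0.011],"spin":0},{"travel":[0.0083,0,-0.011],"spin":0},{"travel":[0.0083,0,-0.013],"spin":0},{"travel":[0.0083,0,-0.013],"spin":0}]'

```text
time_s: 12.73
tcp_pos: [0.4896, -0.287, 0.1796]
eef_rot: [-178.9, 1.5, -115.7]
contact_force: [0.4, 0.5, -0.7]
gripper_width: 0.018
```

Request:
send_rows --motion '[{"travel":[0.004,0,-0.018],"spin":0},{"travel":[0,0,-0.02],"spin":0},{"travel":[0,0,-0.02],"spin":0},{"travel":[0,0,-0.015],"spin":0},{"travel":[0,0,0],"spin":0}]'

```text
time_s: 13.15
tcp_pos: [0.4821, -0.2971, 0.263]
eef_rot: [-178.7, 1.5, -115.9]
contact_force: [0.6, -0.1, -1.2]
gripper_width: 0.0179
```

```bash
python3 - <<'E'
from h import *
inS()
C=cal('side');a,d=r.capture('side');see(C,'side',['stylus','tip'],k=1)
b,_=r.capture('scene');C=cal('scene');see(C,'scene',['stylus','tip'],k=1)
cv2.imwrite('pics/c7.png',np.hstack([cv2.resize(a[220:400,270:450],(400,400)),cv2.resize(b[210:400,180:370],(400,400))]))
E
```

```text
t 13.15 h -0.0026 lat 0.0064 z 0.2630 yaw -115.9 [-178.7    1.5 -115.9] [ 0.6 -0.1 -1.2] 0.0179
side pinpoint stylus 0.85 [ 0.4741 -0.3155  0.2029] [361. 308.]
scene pinpoint stylus 0.74 [ 0.4725 -0.3131  0.1968] [231. 287.]
scene pinpoint tip 0.65 [ 0.5903 -0.0199  0.0081] [376. 287.]
```

View pics/c7.png

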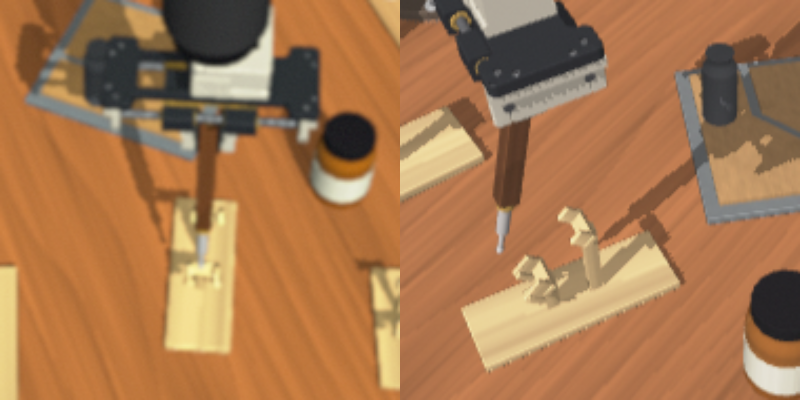

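```bash
python3 - <<'E'
from h import *
plan([([.482,-.28,.325],-115.9,3),([.49,.06,.33],-45,13)])
E
```

```text
[{'travel': [-0.0048, 0.0019, -0.0226], 'spin': -0.01}, {'travel': [-0.0048, 0.0019, -0.0226], 'spin': -0.01}, {'travel': [-0.0048, 0.0019, -0.0226], 'spin': -0.01}, {'travel': [-0.0238, 0.0109, -0.0004], 'spin': -5.45}, {'travel': [-0.0247, 0.0086, -0.0004], 'spin': -5.45}]
[{'travel': [-0.0254, 0.0062, -0.0004], 'spin': -5.45}, {'travel': [-0.0259, 0.0037, -0.0004], 'spin': -5.45}, {'travel': [-0.0261, 0.0012, -0.0004], 'spin': -5.45}, {'travel': [-0.0261, -0.0012, -0.0004], 'spin': -5.45}, {'travel': [-0.0259, -0.0037, -0.0004], 'spin': -5.45}]
[{'travel': [-0.0254, -0.0062, -0.0004], 'spin': -5.45}, {'travel': [-0.0247, -0.0086, -0.0004], 'spin': -5.45}, {'travel': [-0.0238, -0.0109, -0.0004], 'spin': -5.45}, {'travel': [-0.0227, -0.0131, -0.0004], 'spin': -5.45}, {'travel': [-0.0213, -0.0152, -0.0004], 'spin': -5.45}]
[{'travel': [-0.0198, -0.0171, -0.0004], 'spin': -5.45}]
```

Request:
send_rows --motion '[{"travel":[-0.0048,0.0019,-0.0226],"spin":0},{"travel":[-0.0048,0.0019,-0.0226],"spin":0},{"travel":[-0.0048,0.0019,-0.0226],"spin":0},{"travel":[0,0,0],"spin":0},{"travel":[0,0,0],"spin":0}]' --squeeze 3

```text
time_s: 13.87
tcp_pos: [0.4782, -0.2795, 0.3211]
eef_rot: [-179.9, 1.4, -115.9]
contact_force: [-0.5, 0.9, -2.5]
gripper_width: 0.018
```

Request:
send_rows --motion '[{"travel":[-0.0238,0.0109,-0.0004],"spin":-5.45},{"travel":[-0.0247,0.0086,-0.0004],"spin":-5.45},{"travel":[-0.0254,0.0062,-0.0004],"spin":-5.45},{"travel":[-0.0259,0.0037,-0.0004],"spin":-5.45},{"travel":[-0.0261,0.0012,-0.0004],"spin":-5.45}]' --squeeze 40

```text
time_s: 14.28
tcp_pos: [0.4791, -0.148, 0.3187]
eef_rot: [-179.8, 1.2, -88.1]
contact_force: [0.8, -0.1, -1.9]
gripper_width: 0.0175
```

Request:
send_rows --motion '[{"travel":[-0.0261,-0.0012,-0.0004],"spin":-5.45},{"travel":[-0.0259,-0.0037,-0.0004],"spin":-5.45},{"travel":[-0.0254,-0.0062,-0.0004],"spin":-5.45},{"travel":[-0.0247,-0.0086,-0.0004],"spin":-5.45},{"travel":[-0.0238,-0.0109,-0.0004],"spin":-5.45}]'

```text
time_s: 14.7
tcp_pos: [0.4766, -0.0114, 0.3167]
eef_rot: [-179.8, 1.2, -59.5]
contact_force: [0.9, -0.6, -1.2]
gripper_width: 0.018
```

Request:
send_rows --motion '[{"travel":[-0.0227,-0.0131,-0.0004],"spin":-5.45},{"travel":[-0.0213,-0.0152,-0.0004],"spin":-5.45},{"travel":[0,0,0],"spin":0},{"travel":[0,0,0],"spin":0}]'

```text
time_s: 15.03
tcp_pos: [0.4738, 0.0476, 0.3135]
eef_rot: [-179.9, 1.3, -47.3]
contact_force: [0.9, 0.6, -1.4]
gripper_width: 0.0175
```

```bash
python3 - <<'E'
from h import *
s=r.get_state();print(s['time_s'],s['tcp_pos'],s['eef_rot'],s['joints'].round(1),s['contact_force'],np.abs(s['qd']).max())
pts=[]
for n in('wrist','scene','side'):
    C=cal(n);a,d=r.capture(n)
    if n=='wrist':cv2.imwrite('pics/w8.png',a)
    see(C,n,['panel','stylus','tip','weight_a'],k=2)
    for x in r.pinpoint(n,'seam0'):
        if x['conf']>.4: p=w(C,x['at']);print(n,round(x['conf'],2),p.round(4));pts.append(p)
np.save('seam.npy',pts)
E
```

```text
15.0333 [0.47381142 0.04759357 0.31348642] [-179.92902542    1.34893755  -47.33955498] [ 28.3  -0.9 -13.9  -1.4 -77.2  14.6] [ 0.88562853  0.64994047 -1.42390268] 2.363973865974091
wrist pinpoint panel 0.79 [ 0.5318  0.0014 -0.0033] [307. 135.]
wrist pinpoint panel 0.67 [0.4988 0.0219 0.1502] [315. 179.]
wrist pinpoint stylus 0.94 [0.4911 0.0347 0.2541] [310. 223.]
wrist pinpoint tip 0.59 [0.5033 0.0214 0.1533] [311. 175.]
wrist pinpoint weight_a 0.96 [ 0.4716 -0.0215  0.0135] [352. 154.]
wrist 0.97 [0.4649 0.042  0.0119]
wrist 0.94 [0.4879 0.0154 0.0112]
wrist 0.86 [ 0.5795 -0.0063  0.008 ]
wrist 0.84 [0.476  0.0265 0.0143]
wrist 0.83 [0.568  0.0035 0.0103]
wrist 0.8 [ 0.6037 -0.0324  0.0074]
wrist 0.7 [0.5042 0.0061 0.0104]
wrist 0.68 [0.5318 0.003  0.0108]
wrist 0.62 [ 0.5903 -0.0226  0.0116]
scene pinpoint panel 0.58 [ 0.532   0.0025 -0.0027] [359. 274.]
scene pinpoint stylus 0.68 [0.4855 0.0331 0.2509] [354. 168.]
scene pinpoint tip 0.73 [0.4773 0.0301 0.0103] [346. 253.]
scene pinpoint tip 0.48 [0.4995 0.0213 0.1529] [354. 211.]
scene pinpoint weight_a 0.83 [ 0.4727 -0.0207  0.
[... 153 characters left out ...]
ne 0.91 [0.4787 0.0287 0.0112]
scene 0.9 [ 0.5911 -0.0187  0.0096]
scene 0.81 [0.5363 0.0042 0.0086]
scene 0.77 [ 0.5771 -0.0118  0.0119]
scene 0.67 [ 0.6077 -0.0368  0.008 ]
scene 0.58 [ 0.5037 -0.0011  0.0089]
side pinpoint panel 0.63 [ 0.5365 -0.0006  0.0007] [333. 253.]
side pinpoint stylus 0.67 [0.487  0.0322 0.2533] [312. 184.]
side pinpoint weight_a 0.91 [ 0.4727 -0.024   0.012 ] [315. 263.]
side pinpoint weight_a 0.81 [0.6064 0.0203 0.0169] [354. 237.]
side 0.96 [ 0.5929 -0.0233  0.0121]
side 0.92 [0.491  0.0133 0.0097]
side 0.89 [ 0.6063 -0.0372  0.0133]
side 0.63 [0.5012 0.0027 0.0116]
side 0.62 [0.562  0.0021 0.0092]
side 0.6 [0.5364 0.001  0.0119]
side 0.59 [0.4597 0.0372 0.011 ]
```

View pics/w8.png

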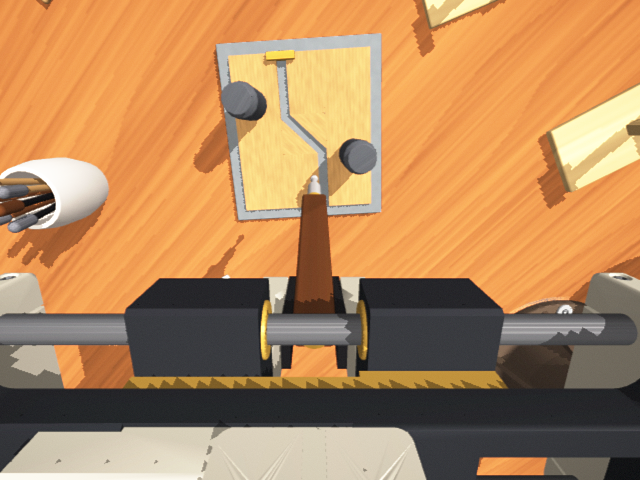

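```bash
python3 - <<'E'
from h import *
from scipy.optimize import least_squares
N=np.array([(22,-78),(22,-59.33),(22,-40.67),(22,-22),(0,0),(-22,22),(-22,40.67),(-22,59.33),(-22,78)])/1e3
P=np.load('seam.npy')[:,:2]
T=lambda q,X:np.c_[np.cos(q[2])*X[:,0]-np.sin(q[2])*X[:,1]+q[0],np.sin(q[2])*X[:,0]+np.cos(q[2])*X[:,1]+q[1]]
def f(q,P):
    d=P[:,None]-T(q,N)[None];k=np.argmin((d**2).sum(2),1);return d[np.arange(len(P)),k].ravel()
for a,b in((0,9),(9,17),(17,24),(0,24)):
    z=least_squares(f,[.535,.002,.8],args=(P[a:b],),loss='soft_l1',f_scale=.004);print(z.x[:2].round(4),np.degrees(z.x[2]).round(2),np.sqrt((z.fun**2).mean()).round(4))
q=z.x
C=cal('wrist')
K=np.array([ray(C,u,v,.01)[:2] for u,v in((217,45),(380,34),(381,211),(238,219))])
M=np.array([(100,-110),(-100,-110),(-100,110),(100,110)])/1e3
z2=least_squares(lambda q:(K-T(q,M)).ravel(),q);print('corners',z2.x[:2].round(4),np.degrees(z2.x[2]),np.abs(z2.fun).max())
for c in('wrist',):  # project nominal seam onto picture
    print([px(C,[*p,.01]).round().tolist() for p in T(q,N)])
print('brass px',px(C,[*T(q,np.array([[.022,-.0865]]))[0],.022]).round())
E
```

```text
[0.534  0.0038] 46.27 0.0018
[0.5346 0.0024] 46.4 0.0018
[0.5337 0.0012] 46.91 0.0016
[0.5342 0.0026] 46.45 0.0019
corners [0.5359 0.0018] 45.8851564916897 0.0024836625298277903
[[282.0, 70.0], [283.0, 87.0], [285.0, 103.0], [286.0, 118.0], [305.0, 135.0], [323.0, 151.0], [323.0, 166.0], [324.0, 180.0], [325.0, 194.0]]
brass px [280.  61.]
```

```bash
cat >>h.py <<'E'
Q=(.535,.0022,np.radians(46.2))
def PN(x,y): c,s=np.cos(Q[2]),np.sin(Q[2]); return np.array([Q[0]+c*x-s*y,Q[1]+s*x+c*y])
def inP(p): c,s=np.cos(Q[2]),np.sin(Q[2]); d=np.array(p[:2])-Q[:2]; return np.array([c*d[0]+s*d[1],-s*d[0]+c*d[1]])
def tipmeas(cams=('wrist','scene','side')):
    s=r.get_state();print('t %.2f'%s['time_s'],s['tcp_pos'].round(4),s['eef_rot'].round(1),'tcp in panel',inP(s['tcp_pos']).round(4))
    for n in cams:
        C=cal(n);r.capture(n)
        for t in('tip','stylus'):
            for d in r.pinpoint(n,t)[:2]:
                p=w(C,d['at']);print(n,t,round(d['conf'],2),p.round(4),'rel',(p-s['tcp_pos']).round(4),'panel',inP(p).round(4))
def force(k=6):
    F=[]
    for i in range(k): r.capture('side');F.append(r.get_state()['contact_force'])
    F=np.array(F);print('F',F.mean(0).round(2),'sd',F.std(0).round(2))
E
python3 - <<'E'
from h import *
plan([([.5783,-.0105,.20],-43.8,6)]);force(6);s=r.get_state();print(s['tcp_pos'])
E
```

```text
[{'travel': [0.0187, -0.0063, 0.0191], 'spin': -0.61}, {'travel': [0.0188, -0.0061, 0.0191], 'spin': -0.61}, {'travel': [0.0189, -0.0059, 0.0191], 'spin': -0.61}, {'travel': [0.0189, -0.0057, 0.0191], 'spin': -0.61}, {'travel': [0.019, -0.0055, 0.0191], 'spin': -0.61}]
[{'travel': [0.019, -0.0053, 0.0191], 'spin': -0.61}]
F [ 0.12 -0.08 -1.33] sd [0.51 0.16 0.46]
[0.47433353 0.04663541 0.31474346]
```

Request:
send_rows --motion '[{"travel":[0.0187,-0.0063,0.0185],"spin":-0.61},{"travel":[0.0188,-0.0061,0.0185],"spin":-0.61},{"travel":[0.0189,-0.0059,0.0185],"spin":-0.61},{"travel":[0.0189,-0.0057,0.0185],"spin":-0.61},{"travel":[0.019,-0.0055,0.0185],"spin":-0.61}]'

```text
time_s: 16.65
tcp_pos: [0.5644, 0.0016, 0.2243]
eef_rot: [-179.0, 0.9, -44.0]
contact_force: [-0.4, 0.1, -1.0]
gripper_width: 0.0178
```

Request:
send_rows --motion '[{"travel":[0.012,-0.003,0.0],"spin":0},{"travel":[0,0,0],"spin":0}]'

```text
time_s: 16.82
tcp_pos: [0.576, -0.0066, 0.2192]
eef_rot: [-179.4, 1.1, -44.1]
contact_force: [0.4, -1.1, -0.4]
gripper_width: 0.0182
```

```bash
python3 - <<'E'
from h import *
tipmeas()
E
```

```text
t 16.82 [ 0.576  -0.0066  0.2192] [-179.4    1.1  -44.1] tcp in panel [ 0.022  -0.0357]
wrist tip 0.46 [ 0.6055 -0.0316  0.0592] rel [ 0.0295 -0.025  -0.16  ] panel [ 0.0244 -0.0743]
scene tip 0.48 [ 0.6072 -0.0277  0.0597] rel [ 0.0312 -0.0211 -0.1595] panel [ 0.0284 -0.0728]
scene tip 0.19 [ 0.5795 -0.0113  0.0114] rel [ 0.0035 -0.0047 -0.2078] panel [ 0.0211 -0.0414]
scene stylus 0.75 [ 0.589  -0.0161  0.1587] rel [ 0.013  -0.0095 -0.0605] panel [ 0.0241 -0.0517]
scene stylus 0.59 [ 0.5935 -0.0217  0.009 ] rel [ 0.0175 -0.0151 -0.2102] panel [ 0.0232 -0.0588]
side stylus 0.81 [ 0.5878 -0.017   0.1542] rel [ 0.0117 -0.0104 -0.065 ] panel [ 0.0227 -0.0514]
```

Request:
send_rows --motion '[{"travel":[0.001,0.0012,0.013],"spin":0},{"travel":[0.001,0.0012,0.013],"spin":0},{"travel":[0.001,0,0.012],"spin":0},{"travel":[0,0,0],"spin":0}]'

```text
time_s: 17.6
tcp_pos: [0.5752, -0.0067, 0.185]
eef_rot: [-178.9, 0.9, -43.9]
contact_force: [0.0, 0.4, -2.7]
gripper_width: 0.018
```

```bash
python3 - <<'E'
from h import *
tipmeas()
s=r.get_state();print(s['tcp_pos'],s['contact_force'])
C=cal('wrist');a,_=r.capture('wrist');np.save('C9.npy',np.array([0]));p=px(C,[*PN(.022,-.078),.01]);print(p, px(C,[*PN(.022,-.0865),.01]),px(C,[*PN(.016,-.078),.015]),px(C,[*PN(.028,-.078),.015]))
u,v=p.astype(int);x0,y0=max(u-50,0),max(v-40,0);
C2=cal('scene');b,_=r.capture('scene');p2=px(C2,[*PN(.022,-.078),.01]);print('scene',p2);u2,v2=p2.astype(int)
print(x0,y0,u2-40,v2-40)
cv2.imwrite('pics/w9.png',np.hstack([cv2.resize(a[y0:y0+100,x0:x0+100],(400,400)),cv2.resize(b[v2-40:v2+40,u2-40:u2+40],(400,400))]))
E
```

```text
t 17.60 [ 0.5752 -0.0067  0.185 ] [-178.9    0.9  -43.9] tcp in panel [ 0.0214 -0.0352]
wrist tip 0.51 [ 0.6049 -0.0309  0.0241] rel [ 0.0298 -0.0242 -0.1609] panel [ 0.0245 -0.0734]
wrist tip 0.18 [0.4894 0.0146 0.0112] rel [-0.0857  0.0214 -0.1739] panel [-0.0225  0.0415]
wrist stylus 0.62 [0.5081 0.0014 0.0076] rel [-0.0671  0.0081 -0.1774] panel [-0.0192  0.0189]
wrist stylus 0.61 [ 0.594  -0.0203  0.1262] rel [ 0.0188 -0.0135 -0.0588] panel [ 0.0246 -0.0581]
scene stylus 0.62 [ 0.5908 -0.0176  0.1271] rel [ 0.0156 -0.0109 -0.058 ] panel [ 0.0243 -0.0539]
side tip 0.57 [ 0.5786 -0.0117  0.0089] rel [ 0.0034 -0.0049 -0.1761] panel [ 0.0202 -0.0411]
side tip 0.43 [ 0.4892 -0.3012  0.0833] rel [-0.0859 -0.2944 -0.1017] panel [-0.2506 -0.1769]
side stylus 0.73 [ 0.5867 -0.0189  0.1227] rel [ 0.0115 -0.0122 -0.0623] panel [ 0.0205 -0.0519]
[ 0.57671404 -0.00676229  0.18725177] [ 0.17403524 -0.26682381 -0.97493031]
[319.7210091 172.4440501] [319.75958729 163.51986856] [325.96500236 173.02774214] [313.4286684  173.00722743]
scene [378.87075854 294.64255536]
269 132 338 254
```

View pics/w9.png

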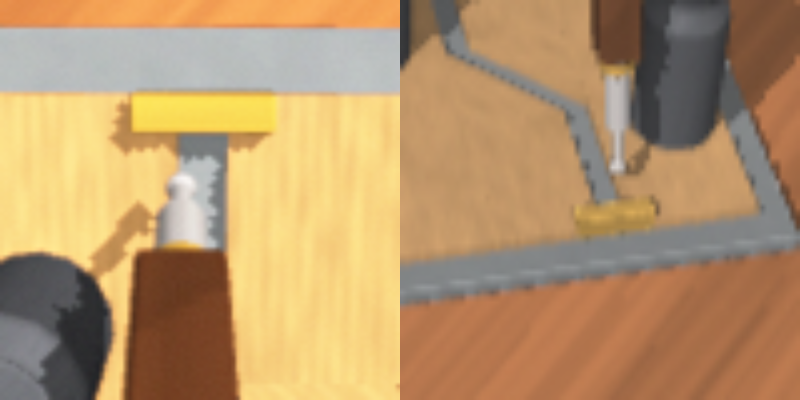

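```bash
python3 - <<'E'
from h import *
C=cal('wrist');C2=cal('scene')
for z in(.02,.025,.03): print(z,inP(ray(C,314,177.5,z)).round(4),inP(ray(C2,381.4,287.6,z)).round(4))
s=r.get_state();print(s['tcp_pos'],s['eef_rot'],inP(s['tcp_pos']))
E
```

```text
0.02 [ 0.0272 -0.0743] [ 0.0296 -0.0679]
0.025 [ 0.0271 -0.0749] [ 0.0281 -0.0722]
0.03 [ 0.027  -0.0755] [ 0.0265 -0.0765]
[ 0.57660679 -0.00681998  0.18705107] [-178.75747156    0.80258118  -43.88027794] [ 0.02228759 -0.03627324]
```

```bash
cat >>h.py <<'E'
TT=np.array([.0,.0,.16])
def tipfk(v):
    s=r.get_state();Rm=R.from_euler('xyz',s['eef_rot'],degrees=True).as_matrix();p=s['tcp_pos']+Rm@np.array(v);return p,inP(p),s
E
python3 - <<'E'
from h import *
s=r.get_state();Rm=R.from_euler('xyz',s['eef_rot'],degrees=True).as_matrix()
t=np.array([*PN(.027,-.0755),.0255]);print('v',(Rm.T@(t-s['tcp_pos'])).round(4))
E
```

```text
v [ 0.0415 -0.0013  0.1611]
```

Request:
send_rows --motion '[{"travel":[0.001,0.0025,0.003],"spin":0},{"travel":[0.001,0.0025,0.002],"spin":0},{"travel":[0,0,0],"spin":0}]'

```text
time_s: 18.4
tcp_pos: [0.5745, -0.012, 0.1816]
eef_rot: [-178.7, 0.8, -43.9]
contact_force: [-0.8, -0.3, -1.8]
gripper_width: 0.0177
```

```bash
python3 - <<'E'
from h import *
s=r.get_state();print(s['time_s'],s['tcp_pos'],s['eef_rot'],inP(s['tcp_pos']))
C=cal('wrist');a,_=r.capture('wrist');cv2.imwrite('tmp.png',a)
see(C,'wrist',['tip','stylus'])
# ball: bright grey blob near prediction
g=a[140:215,285:345].astype(int);m=((g.min(2)>140)&(g.max(2)-g.min(2)<25)).astype(np.uint8)
print('\n'.join(''.join('#' if x else '.' for x in row[10:50]) for row in m[20:60]))
E
```

```text
18.4 [ 0.57447267 -0.01201605  0.18155415] [-178.74677705    0.79787637  -43.86838648] [ 0.01706016 -0.03832935]
wrist pinpoint tip 0.36 [ 0.606  -0.0347  0.0223] [313. 178.]
wrist pinpoint stylus 0.69 [ 0.5943 -0.0237  0.122 ] [310. 222.]
........................................
........................................
........................................
........................................
........................................
........................................
........................................
........................................
........................................
........................................
........................................
........................................
........................................
....................#...................
.............#..#######.................
.............##########.................
.............##########.................
.............##########.................
.............###########................
.............###.#######................
.............###.######.................
.............##########.................
.............##########.................
.............###########................
.............#.##########...............
...............##########...............
...............##########...............
...............##########...............
...............##########...............
...............##########...............
...............##########...............
...............##########...............
...............#.......##...............
........................................
........................................
........................................
........................................
........................................
........................................
........................................
```

Request:
send_rows --motion '[{"travel":[0,0,0.004],"spin":0},{"travel":[0,0,0.004],"spin":0},{"travel":[0,0,0.003],"spin":0},{"travel":[0,0,0],"spin":0}]'

```text
time_s: 18.88
tcp_pos: [0.5752, -0.0113, 0.17]
eef_rot: [-178.7, 0.8, -43.9]
contact_force: [0.8, -0.2, -1.9]
gripper_width: 0.0179
```

```bash
python3 - <<'E'
from h import *
p,q,s=tipfk([.0415,-.0013,.1611]);print(s['time_s'],s['tcp_pos'].round(4),s['eef_rot'].round(2),'tip',p.round(4),q.round(4))
force(5)
C=cal('wrist');print(px(C,[*PN(.016,-.074),.015]),px(C,[*PN(.028,-.074),.015]))
a,_=r.capture('wrist');cv2.imwrite('pics/w10.png',a)
g=a[150:200,290:345].astype(int);m=((g.min(2)>140)&(g.max(2)-g.min(2)<25)).astype(np.uint8)
print('\n'.join(str(290+np.where(row)[0].min())+' '+str(290+np.where(row)[0].max())+' '+str(150+i) for i,row in enumerate(m) if row.any()))
E
```

```text
18.8833 [ 0.5752 -0.0113  0.17  ] [-178.69    0.76  -43.86] tip [ 0.607  -0.035   0.0085] [ 0.023  -0.0777]
F [ 0.33  0.19 -1.15] sd [0.55 0.28 0.4 ]
[322.14817019 182.30733733] [309.07940144 182.27032125]
290 344 150
290 344 151
290 344 152
290 344 153
290 344 154
290 344 155
290 344 156
290 344 157
290 344 158
312 318 175
310 319 176
310 319 177
311 319 178
312 319 179
312 318 180
312 318 181
311 318 182
310 318 183
310 319 184
310 320 185
310 320 186
310 320 187
310 320 188
310 320 189
310 320 190
310 320 191
310 321 192
320 320 193
```

Request:
send_rows --motion '[{"travel":[0,0,0.0015],"spin":0},{"travel":[0,0,0.0015],"spin":0},{"travel":[0,0,0],"spin":0}]'

```text
time_s: 19.43
tcp_pos: [0.5762, -0.0112, 0.1686]
eef_rot: [-178.6, 0.7, -43.8]
contact_force: [-0.5, -0.6, -0.7]
gripper_width: 0.018
```

```bash
python3 - <<'E'
from h import *
p,q,s=tipfk([.0415,-.0013,.1611]);print(s['time_s'],s['tcp_pos'].round(4),s['eef_rot'].round(2),'tip',p.round(4),q.round(4))
force(6);print(r.get_state()['tcp_pos'])
E
```

```text
19.4333 [ 0.5762 -0.0112  0.1686] [-178.58    0.66  -43.84] tip [ 0.6084 -0.0348  0.0071] [ 0.0241 -0.0786]
F [-0.24 -0.5  -0.39] sd [0.3  0.31 0.41]
[ 0.57617674 -0.01119578  0.16874608]
```

Request:
send_rows --motion '[{"travel":[0,0,0.001],"spin":0},{"travel":[0.002,0,0],"spin":0},{"travel":[0.004,0,-0.0007],"spin":0},{"travel":[0.004,0,-0.0007],"spin":0},{"travel":[0.004,0,-0.0007],"spin":0}]' --squeeze 3

```text
time_s: 20.15
tcp_pos: [0.5868, -0.0211, 0.1701]
eef_rot: [-178.5, 0.7, -43.8]
contact_force: [-0.4, 0.4, -0.6]
gripper_width: 0.0176
```

Request:
send_rows --motion '[{"travel":[0.004,0,-0.0006],"spin":0},{"travel":[0.004,0,-0.0005],"spin":0},{"travel":[0.004,0,-0.0004],"spin":0},{"travel":[0,0,0],"spin":0}]'

```text
time_s: 20.48
tcp_pos: [0.5974, -0.0314, 0.1717]
eef_rot: [-178.5, 0.6, -43.8]
contact_force: [-0.8, -0.2, 0.4]
gripper_width: 0.0178
```

```bash
python3 - <<'E'
from h import *
tipmeas();force(5)
C=cal('wrist');print(px(C,[*PN(.016,-.074),.015]),px(C,[*PN(.028,-.074),.015]),px(C,[*PN(.022,-.0865),.01]))
a,_=r.capture('wrist');cv2.imwrite('pics/w11.png',a)
E
```

```text
t 20.48 [ 0.5974 -0.0314  0.1717] [-178.5    0.6  -43.8] tcp in panel [ 0.0189 -0.0683]
wrist tip 0.6 [ 0.6078 -0.0356  0.0102] rel [ 0.0104 -0.0042 -0.1615] panel [ 0.0231 -0.0787]
wrist stylus 0.79 [ 0.6065 -0.0342  0.1094] rel [ 0.0091 -0.0028 -0.0623] panel [ 0.0232 -0.0768]
scene stylus 0.89 [ 0.6027 -0.0328  0.1035] rel [ 0.0053 -0.0014 -0.0682] panel [ 0.0216 -0.0731]
side stylus 0.5 [ 0.6006 -0.0353  0.1054] rel [ 0.0032 -0.0039 -0.0663] panel [ 0.0183 -0.0733]
F [-0.07 -0.27  0.3 ] sd [0.35 0.35 0.41]
[322.74436966 212.81698504] [310.03890904 212.74014263] [316.51924175 198.71511969]
```

Request:
send_rows --motion '[{"travel":[0,0,0],"spin":0},{"travel":[0,0,0],"spin":0},{"travel":[0,0,0],"spin":0}]' --squeeze 40

```text
time_s: 21.48
tcp_pos: [0.5967, -0.0307, 0.1717]
eef_rot: [-178.5, 0.6, -43.8]
contact_force: [-0.4, -0.5, -0.3]
gripper_width: 0.0175
```

```bash
cat >>h.py <<'E'
from scipy.spatial.transform import Rotation
W=np.array([(22,-78),(22,-22),(-22,22),(-22,78),(-22,84)])/1e3
def seam(v,n=10,step=.0023,zt=.1713):
    p,q,s=tipfk(v);print('t %.2f z %.4f'%(s['time_s'],s['tcp_pos'][2]),s['eef_rot'].round(1),'F',s['contact_force'].round(1),'tip panel',(q*1e3).round(1))
    # arc-length of nearest point on seam, then aim points ahead
    L=np.r_[0,np.cumsum(np.hypot(*np.diff(W,axis=0).T))];ss=np.linspace(0,L[-1],2000)
    P=np.c_[np.interp(ss,L,W[:,0]),np.interp(ss,L,W[:,1])];s0=ss[np.argmin(((P-q)**2).sum(1))]
    y=np.radians(s['eef_rot'][2])-Q[2];out=[];cur=q
    for i in range(1,n+1):
        g=np.array([np.interp(s0+step*i,L,W[:,0]),np.interp(s0+step*i,L,W[:,1])])
        base=np.array([np.interp(s0+step*(i-1),L,W[:,0]),np.interp(s0+step*(i-1),L,W[:,1])])
        d=g-base+(P[np.argmin(((P-q)**2).sum(1))]-q)/n
        out.append([round(x,4) for x in (np.cos(y)*d[0]+np.sin(y)*d[1],np.sin(y)*d[0]-np.cos(y)*d[1],(s['tcp_pos'][2]-zt)/n)])
    print('s',s0.round(4),'of',L[3].round(4))
    for i in range(0,n,5):print([{"travel":t,"spin":0} for t in out[i:i+5]])
E
python3 - <<'E'
from h import *
s=r.get_state();Rm=R.from_euler('xyz',s['eef_rot'],degrees=True).as_matrix()
C=cal('wrist');r.capture('wrist');see(C,'wrist',['tip'],k=1)
v=(Rm.T@(np.array([*PN(.023,-.0785),.010])-s['tcp_pos'])).round(4);print(list(v))
force(3);np.save('v.npy',v);seam(v)
E
```

```text
wrist pinpoint tip 0.42 [ 0.608  -0.0328  0.0072] [313. 208.]
[np.float64(0.013), np.float64(0.0001), np.float64(0.1616)]
F [-0.14 -0.74  0.32] sd [0.29 0.18 0.26]
t 21.73 z 0.1717 [-178.5    0.6  -43.8] F [ 0.1 -1.  -0.1] tip panel [ 23.  -78.5]
s 0.0 of 0.1742
[{'travel': [np.float64(-0.0024), np.float64(0.0001), np.float64(0.0)], 'spin': 0}, {'travel': [np.float64(-0.0024), np.float64(0.0001), np.float64(0.0)], 'spin': 0}, {'travel': [np.float64(-0.0024), np.float64(0.0001), np.float64(0.0)], 'spin': 0}, {'travel': [np.float64(-0.0024), np.float64(0.0001), np.float64(0.0)], 'spin': 0}, {'travel': [np.float64(-0.0024), np.float64(0.0001), np.float64(0.0)], 'spin': 0}]
[{'travel': [np.float64(-0.0024), np.float64(0.0001), np.float64(0.0)], 'spin': 0}, {'travel': [np.float64(-0.0024), np.float64(0.0001), np.float64(0.0)], 'spin': 0}, {'travel': [np.float64(-0.0024), np.float64(0.0001), np.float64(0.0)], 'spin': 0}, {'travel': [np.float64(-0.0024), np.float64(0.0001), np.float64(0.0)], 'spin': 0}, {'travel': [np.float64(-0.0024), np.float64(0.0001), np.float64(0.0)], 'spin': 0}]
```

Request:
send_rows --motion '[{"travel":[-0.0024,0.0001,0],"spin":0},{"travel":[-0.0024,0.0001,0],"spin":0},{"travel":[-0.0024,0.0001,0],"spin":0},{"travel":[-0.0024,0.0001,0],"spin":0},{"travel":[-0.0024,0.0001,0],"spin":0}]'

```text
time_s: 22.15
tcp_pos: [0.5881, -0.0223, 0.1722]
eef_rot: [-178.5, 0.5, -43.8]
contact_force: [1.0, -1.5, -0.4]
gripper_width: 0.018
```

```bash
sed -i 's/out.append(\[round(x,4)/out.append([round(float(x),4)/' h.py; python3 - <<'E'
from h import *
seam(np.load('v.npy'))
E
```

```text
t 22.15 z 0.1722 [-178.5    0.5  -43.8] F [ 1.  -1.5 -0.4] tip panel [ 23.2 -66.8]
s 0.0113 of 0.1742
[{'travel': [-0.0023, 0.0001, 0.0001], 'spin': 0}, {'travel': [-0.0023, 0.0001, 0.0001], 'spin': 0}, {'travel': [-0.0023, 0.0001, 0.0001], 'spin': 0}, {'travel': [-0.0023, 0.0001, 0.0001], 'spin': 0}, {'travel': [-0.0023, 0.0001, 0.0001], 'spin': 0}]
[{'travel': [-0.0023, 0.0001, 0.0001], 'spin': 0}, {'travel': [-0.0023, 0.0001, 0.0001], 'spin': 0}, {'travel': [-0.0023, 0.0001, 0.0001], 'spin': 0}, {'travel': [-0.0023, 0.0001, 0.0001], 'spin': 0}, {'travel': [-0.0023, 0.0001, 0.0001], 'spin': 0}]
```

Request:
send_rows --motion '[{"travel":[-0.0023,0.0002,0.0002],"spin":0},{"travel":[-0.0023,0.0002,0.0002],"spin":0},{"travel":[-0.0023,0.0001,0.0002],"spin":0},{"travel":[-0.0023,0.0001,0.0002],"spin":0},{"travel":[-0.0023,0.0001,0.0002],"spin":0}]'

```text
time_s: 22.57
tcp_pos: [0.5785, -0.0137, 0.1716]
eef_rot: [-178.4, 0.5, -43.8]
contact_force: [-0.2, -0.1, 0.1]
gripper_width: 0.0175
```

Request:
send_rows --motion '[{"travel":[-0.0023,0.0001,0.0002],"spin":0},{"travel":[-0.0023,0.0001,0.0002],"spin":0},{"travel":[-0.0023,0.0001,0.0002],"spin":0},{"travel":[-0.0023,0.0001,0.0002],"spin":0},{"travel":[-0.0023,0.0001,0.0001],"spin":0}]'

```text
time_s: 22.98
tcp_pos: [0.5692, -0.0053, 0.171]
eef_rot: [-178.4, 0.5, -43.8]
contact_force: [1.2, -0.6, 0.5]
gripper_width: 0.0179
```

```bash
python3 - <<'E'
from h import *
tipmeas(('wrist',));force(3);seam(np.load('v.npy'),15,zt=.1708)
E
```

```text
t 22.98 [ 0.5692 -0.0053  0.171 ] [-178.4    0.5  -43.8] tcp in panel [ 0.0182 -0.0299]
wrist tip 0.51 [ 0.5828 -0.0103  0.0097] rel [ 0.0136 -0.005  -0.1613] panel [ 0.024  -0.0431]
wrist stylus 0.86 [ 0.5797 -0.0113  0.1093] rel [ 0.0105 -0.006  -0.0617] panel [ 0.0211 -0.0416]
wrist stylus 0.26 [0.5699 0.0052 0.0094] rel [ 0.0007  0.0106 -0.1616] panel [ 0.0263 -0.0231]
F [-0.34  0.9  -0.21] sd [0.4  0.25 0.22]
t 23.28 z 0.1708 [-178.4    0.5  -43.8] F [-0.8  0.6 -0.3] tip panel [ 22.5 -41.3]
s 0.0367 of 0.1742
[{'travel': [-0.0023, 0.0, -0.0], 'spin': 0}, {'travel': [-0.0023, 0.0, -0.0], 'spin': 0}, {'travel': [-0.0023, 0.0, -0.0], 'spin': 0}, {'travel': [-0.0023, 0.0, -0.0], 'spin': 0}, {'travel': [-0.0023, 0.0, -0.0], 'spin': 0}]
[{'travel': [-0.0023, 0.0, -0.0], 'spin': 0}, {'travel': [-0.0023, 0.0, -0.0], 'spin': 0}, {'travel': [-0.0023, 0.0, -0.0], 'spin': 0}, {'travel': [-0.0019, 0.001, -0.0], 'spin': 0}, {'travel': [-0.0016, 0.0017, -0.0], 'spin': 0}]
[{'travel': [-0.0016, 0.0017, -0.0], 'spin': 0}, {'travel': [-0.0016, 0.0017, -0.0], 'spin': 0}, {'travel': [-0.0016, 0.0017, -0.0], 'spin': 0}, {'travel': [-0.0016, 0.0017, -0.0], 'spin': 0}, {'travel': [-0.0016, 0.0017, -0.0], 'spin': 0}]
```

Request:
send_rows --motion '[{"travel":[-0.0023,0,0.0002],"spin":0},{"travel":[-0.0023,0.0001,0.0003],"spin":0},{"travel":[-0.0023,0.0001,0.0003],"spin":0},{"travel":[-0.0023,0.0001,0.0003],"spin":0},{"travel":[-0.0023,0,0.0003],"spin":0}]'

```text
time_s: 23.7
tcp_pos: [0.5615, 0.002, 0.17]
eef_rot: [-178.4, 0.4, -43.8]
contact_force: [0.7, -0.6, 0.9]
gripper_width: 0.0178
```

```bash
python3 - <<'E'
from h import *
force(3);seam(np.load('v.npy'),15,zt=.169)
C=cal('wrist');a,_=r.capture('wrist');p,q,s=tipfk(np.load('v.npy'))
e=[px(C,[*PN(q[0]*0+.022+k,q[1]+.004),.015]) for k in(-.006,.006)];print('edges',e,'tip px',px(C,p))
u,v=px(C,p).astype(int);g=a[v-12:v+14,u-14:u+14];cv2.imwrite('tmp.png',cv2.resize(g,None,fx=12,fy=12,interpolation=cv2.INTER_NEAREST))
gg=g.astype(int);print('\n'.join(' '.join('%3d'%x for x in row) for row in gg[8:20:2,:,0]));print(u-14)
E
```

```text
F [0.09 0.62 1.05] sd [0.39 0.24 0.5 ]
t 23.85 z 0.1698 [-178.4    0.4  -43.8] F [0.2 1.  0.4] tip panel [ 22.7 -30.6]
s 0.0474 of 0.1742
[{'travel': [-0.0023, 0.0, 0.0001], 'spin': 0}, {'travel': [-0.0023, 0.0, 0.0001], 'spin': 0}, {'travel': [-0.0023, 0.0, 0.0001], 'spin': 0}, {'travel': [-0.0021, 0.0005, 0.0001], 'spin': 0}, {'travel': [-0.0016, 0.0017, 0.0001], 'spin': 0}]
[{'travel': [-0.0016, 0.0017, 0.0001], 'spin': 0}, {'travel': [-0.0016, 0.0017, 0.0001], 'spin': 0}, {'travel': [-0.0016, 0.0017, 0.0001], 'spin': 0}, {'travel': [-0.0016, 0.0017, 0.0001], 'spin': 0}, {'travel': [-0.0016, 0.0017, 0.0001], 'spin': 0}]
[{'travel': [-0.0016, 0.0017, 0.0001], 'spin': 0}, {'travel': [-0.0016, 0.0017, 0.0001], 'spin': 0}, {'travel': [-0.0016, 0.0017, 0.0001], 'spin': 0}, {'travel': [-0.0016, 0.0017, 0.0001], 'spin': 0}, {'travel': [-0.0016, 0.0017, 0.0001], 'spin': 0}]
edges [array([322.375058  , 212.64910179]), array([309.59254726, 212.56158493])] tip px [315.45663515 206.94754063]
129 133 139 132 131 128 128 123 149 190 197 200 195 198 197 196 200 192 152 128 126 130 129 126 123 125 123 127
127 134 132 130 128 130 130 124 149 191 199 198 196 196 196 198 200 194 157 131 129 129 123 121 125 121 124 123
128 131 134 131 133 135 129 127 149 183 168 197 220 233 238 214 200 191 145 129 129 129 124 119 121 125 124 120
124 128 131 129 132 133 130 125 115 120 160 160 173 194 212 241 219 159 129 127 129 129 122 123 124 123 122 119
122 129 129 128 134 134 129 125 105 122 153 165 172 184 190 202 205 191 144 126 124 128 123 120 122 125 124 119
122 129 128 127 129 127 127 104 104 125 150 167 174 181 189 199 203 197 165 133 126 128 124 122 122 124 121 116
301
```

Request:
send_rows --motion '[{"travel":[-0.0023,0,0],"spin":0},{"travel":[-0.0023,0,0],"spin":0},{"travel":[-0.0023,0,0],"spin":0},{"travel":[-0.0021,0.0005,0],"spin":0},{"travel":[-0.0016,0.0017,0],"spin":0}]'

```text
time_s: 24.32
tcp_pos: [0.5526, 0.0084, 0.1702]
eef_rot: [-178.3, 0.3, -43.8]
contact_force: [1.5, 0.1, -0.4]
gripper_width: 0.0178
```

```bash
python3 - <<'E'
from h import *
tipmeas(('wrist',));force(2);seam(np.load('v.npy'),10,zt=.1700)
E
```

```text
t 24.32 [0.5526 0.0084 0.1702] [-178.3    0.3  -43.8] tcp in panel [ 0.0167 -0.0084]
wrist tip 0.36 [0.5653 0.0027 0.0109] rel [ 0.0127 -0.0057 -0.1593] panel [ 0.0213 -0.0215]
wrist stylus 0.66 [0.5632 0.0031 0.1076] rel [ 0.0106 -0.0053 -0.0625] panel [ 0.0202 -0.0197]
F [-0.14  0.43  0.82] sd [0.11 0.19 0.49]
t 24.57 z 0.1699 [-178.4    0.4  -43.8] F [-0.   0.6  1.3] tip panel [ 20.6 -20.1]
s 0.0583 of 0.1742
[{'travel': [-0.0016, 0.0016, -0.0], 'spin': 0}, {'travel': [-0.0016, 0.0016, -0.0], 'spin': 0}, {'travel': [-0.0016, 0.0016, -0.0], 'spin': 0}, {'travel': [-0.0016, 0.0016, -0.0], 'spin': 0}, {'travel': [-0.0016, 0.0016, -0.0], 'spin': 0}]
[{'travel': [-0.0016, 0.0016, -0.0], 'spin': 0}, {'travel': [-0.0016, 0.0016, -0.0], 'spin': 0}, {'travel': [-0.0016, 0.0016, -0.0], 'spin': 0}, {'travel': [-0.0016, 0.0016, -0.0], 'spin': 0}, {'travel': [-0.0016, 0.0016, -0.0], 'spin': 0}]
```

Consistent. Continue along the slanting leg.

Request:
send_rows --motion '[{"travel":[-0.0016,0.0016,0],"spin":0},{"travel":[-0.0016,0.0016,0],"spin":0},{"travel":[-0.0016,0.0016,0],"spin":0},{"travel":[-0.0016,0.0016,0],"spin":0},{"travel":[-0.0016,0.0016,0],"spin":0}]'

```text
time_s: 24.98
tcp_pos: [0.5416, 0.008, 0.1701]
eef_rot: [-178.3, 0.3, -43.8]
contact_force: [1.1, -0.0, 0.2]
gripper_width: 0.0179
```

Request:
send_rows --motion '[{"travel":[-0.0016,0.0016,0],"spin":0},{"travel":[-0.0016,0.0016,0],"spin":0},{"travel":[-0.0016,0.0016,0],"spin":0},{"travel":[-0.0016,0.0016,0],"spin":0},{"travel":[-0.0016,0.0016,0],"spin":0}]'

```text
time_s: 25.4
tcp_pos: [0.5292, 0.0078, 0.1702]
eef_rot: [-178.2, 0.2, -43.8]
contact_force: [1.4, 0.1, -0.2]
gripper_width: 0.0176
```

```bash
python3 - <<'E'
from h import *
tipmeas(('wrist',));force(3);seam(np.load('v.npy'),10,zt=.1700)
E
```

```text
t 25.40 [0.5292 0.0078 0.1702] [-178.2    0.2  -43.8] tcp in panel [-0.      0.0081]
wrist tip 0.61 [0.5428 0.0028 0.0091] rel [ 0.0136 -0.005  -0.1611] panel [ 0.0058 -0.0052]
wrist tip 0.37 [ 0.6039 -0.0344  0.0084] rel [ 0.0747 -0.0422 -0.1618] panel [ 0.0213 -0.0751]
wrist stylus 0.8 [0.5395 0.003  0.1072] rel [ 0.0103 -0.0047 -0.063 ] panel [ 0.0037 -0.0027]
F [-0.46 -0.32  0.49] sd [0.38 0.5  0.22]
t 25.70 z 0.1698 [-178.3    0.3  -43.8] F [-1.  -1.   0.8] tip panel [ 4.4 -3.9]
s 0.0812 of 0.1742
[{'travel': [-0.0016, 0.0016, -0.0], 'spin': 0}, {'travel': [-0.0016, 0.0016, -0.0], 'spin': 0}, {'travel': [-0.0016, 0.0016, -0.0], 'spin': 0}, {'travel': [-0.0016, 0.0016, -0.0], 'spin': 0}, {'travel': [-0.0016, 0.0016, -0.0], 'spin': 0}]
[{'travel': [-0.0016, 0.0016, -0.0], 'spin': 0}, {'travel': [-0.0016, 0.0016, -0.0], 'spin': 0}, {'travel': [-0.0016, 0.0016, -0.0], 'spin': 0}, {'travel': [-0.0016, 0.0016, -0.0], 'spin': 0}, {'travel': [-0.0016, 0.0016, -0.0], 'spin': 0}]
```

Request:
send_rows --motion '[{"travel":[-0.0016,0.0016,0],"spin":0},{"travel":[-0.0016,0.0016,0.0001],"spin":0},{"travel":[-0.0016,0.0016,0],"spin":0},{"travel":[-0.0016,0.0016,0.0001],"spin":0},{"travel":[-0.0016,0.0016,0],"spin":0}]'

```text
time_s: 26.12
tcp_pos: [0.5191, 0.0078, 0.17]
eef_rot: [-178.1, 0.1, -43.8]
contact_force: [1.3, -1.0, 1.2]
gripper_width: 0.0178
```

Request:
send_rows --motion '[{"travel":[-0.0016,0.0016,0.0001],"spin":0},{"travel":[-0.0016,0.0016,0],"spin":0},{"travel":[-0.0016,0.0016,0.0001],"spin":0},{"travel":[-0.0016,0.0016,0],"spin":0},{"travel":[-0.0016,0.0016,0],"spin":0}]'

```text
time_s: 26.53
tcp_pos: [0.5068, 0.0077, 0.1699]
eef_rot: [-178.0, 0.1, -43.8]
contact_force: [1.5, 0.4, 1.6]
gripper_width: 0.0175
```

```bash
python3 - <<'E'
from h import *
tipmeas(('wrist',));force(3);seam(np.load('v.npy'),10,zt=.1700)
E
```

```text
t 26.53 [0.5068 0.0077 0.1699] [-1.78e+02  1.00e-01 -4.38e+01] tcp in panel [-0.0155  0.0241]
wrist tip 0.47 [0.5222 0.0048 0.0091] rel [ 0.0153 -0.0028 -0.1607] panel [-0.007   0.0111]
wrist stylus 0.82 [0.5191 0.0037 0.1069] rel [ 0.0123 -0.004  -0.063 ] panel [-0.0099  0.0125]
F [-0.96 -0.32 -0.16] sd [0.24 0.14 0.6 ]
t 26.83 z 0.1695 [-178.1    0.2  -43.8] F [-0.7 -0.3  0.5] tip panel [-10.7  11.7]
s 0.103 of 0.1742
[{'travel': [-0.0016, 0.0017, -0.0], 'spin': 0}, {'travel': [-0.0016, 0.0017, -0.0], 'spin': 0}, {'travel': [-0.0016, 0.0017, -0.0], 'spin': 0}, {'travel': [-0.0016, 0.0017, -0.0], 'spin': 0}, {'travel': [-0.0016, 0.0017, -0.0], 'spin': 0}]
[{'travel': [-0.0016, 0.0017, -0.0], 'spin': 0}, {'travel': [-0.0018, 0.0011, -0.0], 'spin': 0}, {'travel': [-0.0022, 0.0001, -0.0], 'spin': 0}, {'travel': [-0.0022, 0.0001, -0.0], 'spin': 0}, {'travel': [-0.0022, 0.0001, -0.0], 'spin': 0}]
```

Request:
send_rows --motion '[{"travel":[-0.0016,0.0017,0],"spin":0},{"travel":[-0.0016,0.0017,0],"spin":0},{"travel":[-0.0016,0.0017,0],"spin":0},{"travel":[-0.0016,0.0017,0],"spin":0},{"travel":[-0.0016,0.0017,0],"spin":0}]'

```text
time_s: 27.25
tcp_pos: [0.4962, 0.0072, 0.1698]
eef_rot: [-178.0, 0.0, -43.8]
contact_force: [2.3, 0.4, 1.1]
gripper_width: 0.0178
```

```bash
python3 - <<'E'
from h import *
tipmeas(('wrist',));force(2);seam(np.load('v.npy'),10,zt=.1695)
E
```

```text
t 27.25 [0.4962 0.0072 0.1698] [-178.     0.   -43.8] tcp in panel [-0.0232  0.0315]
wrist tip 0.55 [0.5092 0.0025 0.0101] rel [ 0.013  -0.0048 -0.1597] panel [-0.0177  0.0188]
wrist stylus 0.85 [0.5062 0.0035 0.1072] rel [ 0.01   -0.0038 -0.0626] panel [-0.019   0.0217]
wrist stylus 0.49 [0.5681 0.0065 0.012 ] rel [ 0.0719 -0.0007 -0.1578] panel [ 0.026  -0.0209]
F [0.05 0.09 0.51] sd [0.27 0.24 0.29]
t 27.50 z 0.1695 [-1.78e+02  1.00e-01 -4.38e+01] F [-0.2  0.3  0.8] tip panel [-18.2  19. ]
s 0.1133 of 0.1742
[{'travel': [-0.0016, 0.0017, -0.0], 'spin': 0}, {'travel': [-0.0016, 0.0017, -0.0], 'spin': 0}, {'travel': [-0.0022, 0.0002, -0.0], 'spin': 0}, {'travel': [-0.0023, 0.0, -0.0], 'spin': 0}, {'travel': [-0.0023, 0.0, -0.0], 'spin': 0}]
[{'travel': [-0.0023, 0.0, -0.0], 'spin': 0}, {'travel': [-0.0023, 0.0, -0.0], 'spin': 0}, {'travel': [-0.0023, 0.0, -0.0], 'spin': 0}, {'travel': [-0.0023, 0.0, -0.0], 'spin': 0}, {'travel': [-0.0023, 0.0, -0.0], 'spin': 0}]
```

Request:
send_rows --motion '[{"travel":[-0.0016,0.0017,0],"spin":0},{"travel":[-0.0016,0.0017,0],"spin":0},{"travel":[-0.0022,0.0003,0],"spin":0},{"travel":[-0.0023,0,0],"spin":0},{"travel":[-0.0023,0,0],"spin":0}]'

```text
time_s: 27.92
tcp_pos: [0.4862, 0.0112, 0.1696]
eef_rot: [-178.0, -0.0, -43.8]
contact_force: [1.2, -1.5, 0.7]
gripper_width: 0.0176
```

```bash
python3 - <<'E'
from h import *
tipmeas(('wrist',));force(2);seam(np.load('v.npy'),15,zt=.1695)
E
```

```text
t 27.92 [0.4862 0.0112 0.1696] [-178.    -0.   -43.8] tcp in panel [-0.0273  0.0414]
wrist tip 0.46 [0.5014 0.0047 0.0093] rel [ 0.0152 -0.0065 -0.1603] panel [-0.0215  0.026 ]
wrist stylus 0.92 [0.4986 0.0073 0.1095] rel [ 0.0124 -0.0039 -0.0601] panel [-0.0215  0.0298]
F [0.16 0.49 0.38] sd [0.32 0.36 0.29]
t 28.17 z 0.1694 [-178.     0.   -43.8] F [-0.2  0.1  0.1] tip panel [-21.9  28.8]
s 0.125 of 0.1742
[{'travel': [-0.0023, 0.0, -0.0], 'spin': 0}, {'travel': [-0.0023, 0.0, -0.0], 'spin': 0}, {'travel': [-0.0023, 0.0, -0.0], 'spin': 0}, {'travel': [-0.0023, 0.0, -0.0], 'spin': 0}, {'travel': [-0.0023, 0.0, -0.0], 'spin': 0}]
[{'travel': [-0.0023, 0.0, -0.0], 'spin': 0}, {'travel': [-0.0023, 0.0, -0.0], 'spin': 0}, {'travel': [-0.0023, 0.0, -0.0], 'spin': 0}, {'travel': [-0.0023, 0.0, -0.0], 'spin': 0}, {'travel': [-0.0023, 0.0, -0.0], 'spin': 0}]
[{'travel': [-0.0023, 0.0, -0.0], 'spin': 0}, {'travel': [-0.0023, 0.0, -0.0], 'spin': 0}, {'travel': [-0.0023, 0.0, -0.0], 'spin': 0}, {'travel': [-0.0023, 0.0, -0.0], 'spin': 0}, {'travel': [-0.0023, 0.0, -0.0], 'spin': 0}]
```

Request:
send_rows --motion '[{"travel":[-0.0023,0,0.0001],"spin":0},{"travel":[-0.0023,0,0.0001],"spin":0},{"travel":[-0.0023,0,0.0001],"spin":0},{"travel":[-0.0023,0,0],"spin":0},{"travel":[-0.0023,0,0],"spin":0}]'

```text
time_s: 28.58
tcp_pos: [0.4781, 0.0193, 0.1693]
eef_rot: [-178.0, -0.1, -43.8]
contact_force: [1.5, -1.2, 0.6]
gripper_width: 0.0182
```

Request:
send_rows --motion '[{"travel":[-0.0023,0,0],"spin":0},{"travel":[-0.0023,0,0.0001],"spin":0},{"travel":[-0.0023,0,0],"spin":0},{"travel":[-0.0023,0,0],"spin":0},{"travel":[-0.0023,0,0],"spin":0}]'

```text
time_s: 29.0
tcp_pos: [0.4689, 0.0282, 0.1694]
eef_rot: [-178.0, -0.1, -43.8]
contact_force: [1.0, -1.8, 0.9]
gripper_width: 0.0175
```

```bash
python3 - <<'E'
from h import *
tipmeas(('wrist',));force(3);seam(np.load('v.npy'),15,zt=.1695)
E
```

```text
t 29.00 [0.4689 0.0282 0.1694] [-1.78e+02 -1.00e-01 -4.38e+01] tcp in panel [-0.027   0.0657]
wrist tip 0.44 [0.4816 0.022  0.0098] rel [ 0.0127 -0.0061 -0.1596] panel [-0.0226  0.0522]
wrist stylus 0.93 [0.4806 0.0232 0.1086] rel [ 0.0117 -0.005  -0.0608] panel [-0.0225  0.0538]
F [-0.4   0.58  0.99] sd [0.57 0.27 0.06]
t 29.30 z 0.1692 [-178.    -0.   -43.8] F [-0.7  0.9  1. ] tip panel [-21.6  52.6]
s 0.1489 of 0.1742
[{'travel': [-0.0023, 0.0, -0.0], 'spin': 0}, {'travel': [-0.0023, 0.0, -0.0], 'spin': 0}, {'travel': [-0.0023, 0.0, -0.0], 'spin': 0}, {'travel': [-0.0023, 0.0, -0.0], 'spin': 0}, {'travel': [-0.0023, 0.0, -0.0], 'spin': 0}]
[{'travel': [-0.0023, 0.0, -0.0], 'spin': 0}, {'travel': [-0.0023, 0.0, -0.0], 'spin': 0}, {'travel': [-0.0023, 0.0, -0.0], 'spin': 0}, {'travel': [-0.0023, 0.0, -0.0], 'spin': 0}, {'travel': [-0.0023, 0.0, -0.0], 'spin': 0}]
[{'travel': [-0.0023, 0.0, -0.0], 'spin': 0}, {'travel': [-0.0023, 0.0, -0.0], 'spin': 0}, {'travel': [-0.0023, 0.0, -0.0], 'spin': 0}, {'travel': [-0.0015, 0.0, -0.0], 'spin': 0}, {'travel': [-0.0, 0.0, -0.0], 'spin': 0}]
```

Request:
send_rows --motion '[{"travel":[-0.0023,0,0],"spin":0},{"travel":[-0.0023,0,0],"spin":0},{"travel":[-0.0023,0,0],"spin":0},{"travel":[-0.0023,0,0],"spin":0},{"travel":[-0.0023,0,0],"spin":0}]'

```text
time_s: 29.72
tcp_pos: [0.461, 0.0359, 0.1695]
eef_rot: [-178.0, -0.2, -43.8]
contact_force: [1.3, -0.9, 2.0]
gripper_width: 0.0179
```

Request:
send_rows --motion '[{"travel":[-0.0023,0,0],"spin":0},{"travel":[-0.0023,0,0],"spin":0},{"travel":[-0.0023,0,0],"spin":0},{"travel":[-0.0023,0,0],"spin":0},{"travel":[-0.0023,0,0],"spin":0}]'

```text
time_s: 30.13
tcp_pos: [0.4518, 0.0446, 0.1696]
eef_rot: [-178.0, -0.2, -43.8]
contact_force: [1.1, -1.5, 0.3]
gripper_width: 0.0176
```

Request:
send_rows --motion '[{"travel":[-0.0023,0,0],"spin":0},{"travel":[-0.0023,0,0],"spin":0},{"travel":[-0.0015,0,0],"spin":0},{"travel":[0,0,0],"spin":0}]'

```text
time_s: 30.47
tcp_pos: [0.4464, 0.0497, 0.1695]
eef_rot: [-178.0, -0.2, -43.8]
contact_force: [1.1, -0.8, 0.1]
gripper_width: 0.0179
```

```bash
python3 - <<'E'
from h import *
tipmeas(('wrist','scene'));force(3);seam(np.load('v.npy'),1)
E
```

```text
t 30.47 [0.4464 0.0497 0.1695] [-178.    -0.2  -43.8] tcp in panel [-0.0271  0.0968]
wrist tip 0.37 [0.4612 0.0447 0.0092] rel [ 0.0148 -0.0049 -0.1603] panel [-0.0204  0.0827]
wrist stylus 0.88 [0.4601 0.044  0.1059] rel [ 0.0138 -0.0057 -0.0637] panel [-0.0216  0.083 ]
scene stylus 0.81 [0.4508 0.0472 0.1069] rel [ 0.0044 -0.0025 -0.0626] panel [-0.0258  0.0919]
scene stylus 0.71 [0.4625 0.0427 0.0049] rel [ 0.0161 -0.0069 -0.1646] panel [-0.0209  0.0804]
F [0.05 0.15 0.4 ] sd [0.36 0.05 0.67]
t 30.92 z 0.1695 [-178.    -0.2  -43.8] F [-0.4  0.2  1.1] tip panel [-21.5  83. ]
s 0.1792 of 0.1742
[{'travel': [-0.001, 0.0005, -0.0018], 'spin': 0}]
```

```bash
python3 - <<'E'
from h import *
s=r.get_state();x,y,z=s['tcp_pos'];a=PN(-.0356,-.108)
plan([([x,y,z+.05],-43.8,4),([x+.02,y-.03,.30],-43.8,4),([*a,.30],-43.8,8)]);print(PN(-.0356,-.108))
E
```

```text
[{'travel': [0.0, -0.0, -0.0125], 'spin': -0.0}, {'travel': [0.0, -0.0, -0.0125], 'spin': -0.0}, {'travel': [0.0, -0.0, -0.0125], 'spin': -0.0}, {'travel': [0.0, -0.0, -0.0125], 'spin': -0.0}, {'travel': [0.0088, 0.002, -0.0201], 'spin': -0.0}]
[{'travel': [0.0088, 0.002, -0.0201], 'spin': -0.0}, {'travel': [0.0088, 0.002, -0.0201], 'spin': -0.0}, {'travel': [0.0088, 0.002, -0.0201], 'spin': -0.0}, {'travel': [0.0212, 0.0001, -0.0], 'spin': -0.0}, {'travel': [0.0212, 0.0001, -0.0], 'spin': -0.0}]
[{'travel': [0.0212, 0.0001, -0.0], 'spin': -0.0}, {'travel': [0.0212, 0.0001, -0.0], 'spin': -0.0}, {'travel': [0.0212, 0.0001, -0.0], 'spin': -0.0}, {'travel': [0.0212, 0.0001, -0.0], 'spin': -0.0}, {'travel': [0.0212, 0.0001, -0.0], 'spin': -0.0}]
[{'travel': [0.0212, 0.0001, -0.0], 'spin': -0.0}]
[ 0.58830981 -0.09824613]
```

Request:
send_rows --motion '[{"travel":[0,0,-0.0125],"spin":0},{"travel":[0,0,-0.0125],"spin":0},{"travel":[0,0,-0.018],"spin":0},{"travel":[0,0,-0.022],"spin":0},{"travel":[0.004,0.001,-0.0221],"spin":0}]'

```text
time_s: 31.33
tcp_pos: [0.4415, 0.0421, 0.2525]
eef_rot: [-178.8, 0.3, -43.9]
contact_force: [0.4, 1.4, -1.4]
gripper_width: 0.0174
```

Request:
send_rows --motion '[{"travel":[0.0088,0.002,-0.0221],"spin":0},{"travel":[0.0088,0.002,-0.0221],"spin":0},{"travel":[0.016,0.001,-0.005],"spin":0},{"travel":[0.0212,0.0001,-0.001],"spin":0},{"travel":[0.0212,0.0001,-0.001],"spin":0}]'

```text
time_s: 31.75
tcp_pos: [0.4919, -0.016, 0.31]
eef_rot: [-178.6, 0.2, -43.7]
contact_force: [-0.3, -0.0, -2.2]
gripper_width: 0.0179
```

Request:
send_rows --motion '[{"travel":[0.0212,0.0001,0],"spin":0},{"travel":[0.0212,0.0001,0],"spin":0},{"travel":[0.0212,0.0001,0],"spin":0},{"travel":[0.0212,0.0001,0],"spin":0},{"travel":[0.0212,0.0001,0],"spin":0}]'

```text
time_s: 32.17
tcp_pos: [0.5699, -0.0938, 0.3076]
eef_rot: [-178.7, 0.4, -43.7]
contact_force: [0.9, -0.7, -1.9]
gripper_width: 0.0175
```

Request:
send_rows --motion '[{"travel":[0.015,0.0001,0],"spin":0},{"travel":[0,0,0],"spin":0}]'

```text
time_s: 32.33
tcp_pos: [0.5823, -0.1072, 0.3046]
eef_rot: [-178.9, 0.6, -43.9]
contact_force: [0.6, 0.7, -1.5]
gripper_width: 0.0176
```

```bash
python3 - <<'E'
from h import *
p,q,s=tipfk([.0133,.0001,.1645]);print(q,p[2]);tipmeas()
EY=-43.8
plan([([*(PN(-.0356,-.108)),.19],EY,5),([*(PN(-.0356,-.108)),.168],EY,2)])
E
```

```text
[-0.04308902 -0.12153432] 0.1400080118533693
t 32.33 [ 0.5823 -0.1072  0.3046] [-178.9    0.6  -43.9] tcp in panel [-0.0462 -0.1099]
wrist tip 0.44 [ 0.5939 -0.1123  0.141 ] rel [ 0.0115 -0.0051 -0.1636] panel [-0.0419 -0.1218]
wrist stylus 0.76 [ 0.5925 -0.1098  0.2435] rel [ 0.0102 -0.0026 -0.0611] panel [-0.041  -0.1191]
scene tip 0.36 [ 0.5957 -0.1096  0.1407] rel [ 0.0134 -0.0024 -0.1639] panel [-0.0387 -0.1212]
scene stylus 0.72 [0.6096 0.0208 0.0135] rel [ 0.0273  0.128  -0.2911] panel [ 0.0651 -0.041 ]
scene stylus 0.69 [ 0.5876 -0.1111  0.242 ] rel [ 0.0053 -0.0038 -0.0626] panel [-0.0454 -0.1163]
side stylus 0.57 [ 0.5868 -0.1074  0.2393] rel [ 0.0044 -0.0002 -0.0653] panel [-0.0433 -0.1132]
[{'travel': [0.0001, -0.002, 0.0234], 'spin': 0.02}, {'travel': [0.0001, -0.002, 0.0234], 'spin': 0.02}, {'travel': [0.0001, -0.002, 0.0234], 'spin': 0.02}, {'travel': [0.0001, -0.002, 0.0234], 'spin': 0.02}, {'travel': [0.0001, -0.002, 0.0234], 'spin': 0.02}]
[{'travel': [0.0, -0.0, 0.011], 'spin': -0.0}, {'travel': [0.0, -0.0, 0.011], 'spin': -0.0}]
```

Request:
send_rows --motion '[{"travel":[0.001,-0.002,0.0234],"spin":0},{"travel":[0.001,-0.002,0.0234],"spin":0},{"travel":[0.001,-0.002,0.0234],"spin":0},{"travel":[0.001,-0.002,0.0234],"spin":0},{"travel":[0,-0.002,0.02],"spin":0}]'

```text
time_s: 33.2
tcp_pos: [0.5957, -0.0966, 0.1985]
eef_rot: [-178.0, -0.2, -43.5]
contact_force: [-0.7, 0.8, -2.3]
gripper_width: 0.018
```

Request:
send_rows --motion '[{"travel":[0,0,0.004],"spin":0},{"travel":[0,0,0],"spin":0}]'

```text
time_s: 33.37
tcp_pos: [0.5935, -0.0956, 0.1905]
eef_rot: [-178.3, 0.1, -43.5]
contact_force: [-0.9, 0.9, -1.1]
gripper_width: 0.0176
```

```bash
python3 - <<'E'
from h import *
p,q,s=tipfk([.0133,.0001,.1645]);print(s['time_s'],s['tcp_pos'],s['eef_rot'],q,p[2],'tcp',inP(s['tcp_pos']))
E
```

```text
33.3667 [ 0.59349586 -0.09564756  0.19047168] [-1.78285865e+02  6.30596948e-02 -4.34881658e+01] [-0.02524293 -0.12303709] 0.02602775758118267 tcp [-0.03013496 -0.1099445 ]
```

Request:
send_rows --motion '[{"travel":[0,0,0.007],"spin":0},{"travel":[0,0,0.007],"spin":0},{"travel":[0,0,0.006],"spin":0},{"travel":[0,0,0],"spin":0}]' --squeeze 4

```text
time_s: 33.7
tcp_pos: [0.5956, -0.0949, 0.1728]
eef_rot: [-178.1, -0.2, -43.4]
contact_force: [-0.0, 0.3, -1.7]
gripper_width: 0.0179
```

```bash
python3 - <<'E'
from h import *
p,q,s=tipfk([.0133,.0001,.1645]);print(s['time_s'],s['tcp_pos'],s['eef_rot'],s['contact_force'],q,p[2],'tcp',inP(s['tcp_pos']))
E
```

```text
33.7 [ 0.59555746 -0.09493779  0.17283905] [-1.78074897e+02 -1.57305136e-01 -4.34301057e+01] [-0.03599906  0.27476704 -1.65612689] [-0.02268099 -0.12465725] 0.00846566516548028 tcp [-0.02819576 -0.11094122]
```

Request:
send_rows --motion '[{"travel":[0,0,0.005],"spin":0},{"travel":[0,0,0.001],"spin":0},{"travel":[-0.004,0,0],"spin":0},{"travel":[-0.004,0,0],"spin":0},{"travel":[-0.005,0,0],"spin":0}]'

```text
time_s: 34.12
tcp_pos: [0.5869, -0.086, 0.1676]
eef_rot: [-178.0, -0.3, -43.5]
contact_force: [0.0, -0.1, -1.7]
gripper_width: 0.0183
```

Request:
send_rows --motion '[{"travel":[-0.007,0,0.0005],"spin":0},{"travel":[-0.007,0,0.0008],"spin":0},{"travel":[-0.007,0,0.001],"spin":0},{"travel":[-0.007,0,0.0012],"spin":0},{"travel":[-0.007,0,0.0015],"spin":0}]'

```text
time_s: 34.53
tcp_pos: [0.5593, -0.0594, 0.1631]
eef_rot: [-177.9, -0.4, -43.5]
contact_force: [-0.1, -0.6, -2.2]
gripper_width: 0.0179
```

```bash
python3 - <<'E'
from h import *
tipmeas();force(2)
E
```

```text
t 34.53 [ 0.5593 -0.0594  0.1631] [-177.9   -0.4  -43.5] tcp in panel [-0.0276 -0.0601]
wrist tip 0.57 [ 0.606  -0.0932  0.0078] rel [ 0.0467 -0.0338 -0.1553] panel [-0.0197 -0.1173]
wrist stylus 0.77 [ 0.5837 -0.076   0.1063] rel [ 0.0244 -0.0166 -0.0568] panel [-0.0227 -0.0893]
wrist stylus 0.69 [0.4623 0.0437 0.0113] rel [-0.0969  0.1031 -0.1519] panel [-0.0203  0.0812]
scene tip 0.35 [ 0.6076 -0.0917  0.007 ] rel [ 0.0483 -0.0324 -0.1561] panel [-0.0176 -0.1174]
side tip 0.72 [0.4897 0.0127 0.0095] rel [-0.0696  0.0721 -0.1536] panel [-0.0238  0.04  ]
side stylus 0.48 [ 0.5798 -0.0783  0.0998] rel [ 0.0205 -0.0189 -0.0633] panel [-0.0271 -0.088 ]
F [-0.08  0.05 -1.63] sd [0.48 0.27 0.09]
```

Request:
send_rows --motion '[{"travel":[-0.007,0,0.0022],"spin":0},{"travel":[-0.007,0,0.0022],"spin":0},{"travel":[-0.0068,0,0.0028],"spin":0},{"travel":[-0.0068,0,0.0028],"spin":0},{"travel":[-0.0065,0,0.0036],"spin":0}]'

```text
time_s: 35.5
tcp_pos: [0.5349, -0.0354, 0.1483]
eef_rot: [-177.9, -0.4, -43.6]
contact_force: [0.9, -0.4, -0.9]
gripper_width: 0.018
```

Request:
send_rows --motion '[{"travel":[-0.0065,0,0.0036],"spin":0},{"travel":[-0.0062,0,0.0042],"spin":0},{"travel":[-0.0062,0,0.0042],"spin":0},{"travel":[-0.0058,0,0.0046],"spin":0},{"travel":[-0.0055,0,0.004],"spin":0}]'

```text
time_s: 35.92
tcp_pos: [0.5105, -0.0112, 0.1255]
eef_rot: [-177.9, -0.4, -43.5]
contact_force: [2.3, -1.5, -3.3]
gripper_width: 0.018
```

```bash
python3 - <<'E'
from h import *
tipmeas();force(2)
E
```

```text
t 35.92 [ 0.5105 -0.0112  0.1255] [-177.9   -0.4  -43.5] tcp in panel [-0.0266  0.0084]
wrist tip 0.62 [ 0.6063 -0.092   0.0062] rel [ 0.0958 -0.0808 -0.1193] panel [-0.0187 -0.1167]
wrist stylus 0.61 [ 0.5586 -0.0482  0.0817] rel [ 0.0481 -0.037  -0.0438] panel [-0.0201 -0.0519]
scene stylus 0.71 [ 0.5521 -0.0493  0.0817] rel [ 0.0416 -0.0381 -0.0438] panel [-0.0254 -0.048 ]
side stylus 0.8 [ 0.5524 -0.0489  0.0793] rel [ 0.0419 -0.0376 -0.0462] panel [-0.0248 -0.0479]
F [ 0.61  0.11 -1.1 ] sd [0.13 0.08 0.25]
```

```bash
python3 - <<'E'
from h import *
s=r.get_state();x,y,z=s['tcp_pos']
plan([([x,y,.26],-43.5,6),(S(.02,.27),-115.7,12)])
E
```

```text
[{'travel': [0.0, -0.0, -0.0223], 'spin': -0.01}, {'travel': [0.0, -0.0, -0.0223], 'spin': -0.01}, {'travel': [0.0, -0.0, -0.0223], 'spin': -0.01}, {'travel': [0.0, -0.0, -0.0223], 'spin': -0.01}, {'travel': [0.0, -0.0, -0.0223], 'spin': -0.01}]
[{'travel': [0.0, -0.0, -0.0223], 'spin': -0.01}, {'travel': [0.0145, 0.017, -0.0008], 'spin': 6.02}, {'travel': [0.0162, 0.0153, -0.0008], 'spin': 6.02}, {'travel': [0.0177, 0.0136, -0.0008], 'spin': 6.02}, {'travel': [0.0191, 0.0116, -0.0008], 'spin': 6.02}]
[{'travel': [0.0202, 0.0096, -0.0008], 'spin': 6.02}, {'travel': [0.0211, 0.0074, -0.0008], 'spin': 6.02}, {'travel': [0.0217, 0.0051, -0.0008], 'spin': 6.02}, {'travel': [0.0222, 0.0028, -0.0008], 'spin': 6.02}, {'travel': [0.0223, 0.0005, -0.0008], 'spin': 6.02}]
[{'travel': [0.0223, -0.0018, -0.0008], 'spin': 6.02}, {'travel': [0.0219, -0.0042, -0.0008], 'spin': 6.02}, {'travel': [0.0214, -0.0064, -0.0008], 'spin': 6.02}]
```

Request:
send_rows --motion '[{"travel":[0,0,0],"spin":0},{"travel":[0,0,0],"spin":0},{"travel":[0,0,0],"spin":0}]' --squeeze 50

```text
time_s: 36.72
tcp_pos: [0.5114, -0.0121, 0.1262]
eef_rot: [-177.8, -0.4, -43.6]
contact_force: [-0.0, 0.2, -1.4]
gripper_width: 0.0177
```

Request:
send_rows --motion '[{"travel":[0,0,-0.0223],"spin":0},{"travel":[0,0,-0.0223],"spin":0},{"travel":[0,0,-0.0223],"spin":0},{"travel":[0,0,-0.0223],"spin":0},{"travel":[0,0,-0.0223],"spin":0}]'

```text
time_s: 37.13
tcp_pos: [0.5038, -0.0155, 0.2358]
eef_rot: [-178.4, -0.0, -43.7]
contact_force: [1.2, -0.3, -1.8]
gripper_width: 0.0178
```

Request:
send_rows --motion '[{"travel":[0,0,-0.0223],"spin":0},{"travel":[0.0145,0.017,-0.001],"spin":6.02},{"travel":[0.0162,0.0153,-0.001],"spin":6.02},{"travel":[0.0177,0.0136,-0.001],"spin":6.02},{"travel":[0.0191,0.0116,-0.001],"spin":6.02}]'

```text
time_s: 37.55
tcp_pos: [0.501, -0.1045, 0.2686]
eef_rot: [-177.9, 0.5, -68.1]
contact_force: [-0.1, 0.3, -1.8]
gripper_width: 0.0179
```

Request:
send_rows --motion '[{"travel":[0.0202,0.0096,-0.001],"spin":6.02},{"travel":[0.0211,0.0074,-0.001],"spin":6.02},{"travel":[0.0217,0.0051,-0.001],"spin":6.02},{"travel":[0.0222,0.0028,-0.001],"spin":6.02},{"travel":[0.0223,0.0005,-0.001],"spin":6.02}]'

```text
time_s: 37.97
tcp_pos: [0.4916, -0.221, 0.2715]
eef_rot: [-178.4, 1.6, -99.7]
contact_force: [0.5, -0.8, -1.1]
gripper_width: 0.0176
```

Request:
send_rows --motion '[{"travel":[0.0223,-0.0018,0],"spin":6.02},{"travel":[0.02,-0.0042,0],"spin":6.02},{"travel":[0,0,0],"spin":0},{"travel":[0,0,0],"spin":0}]'

```text
time_s: 38.3
tcp_pos: [0.4865, -0.2695, 0.2696]
eef_rot: [-178.9, 1.9, -113.0]
contact_force: [0.6, 0.6, -1.7]
gripper_width: 0.0175
```

```bash
python3 - <<'E'
from h import *
inS()
for n in('wrist','scene','side'):
    C=cal(n);r.capture(n);see(C,n,['stylus','tip','cradle'],k=2)
plan([(S(.02,.19),-115.7,5)])
E
```

```text
t 38.30 h 0.0242 lat 0.0144 z 0.2696 yaw -113.0 [-178.9    1.9 -113. ] [ 0.6  0.6 -1.7] 0.0175
wrist pinpoint stylus 0.57 [ 0.4742 -0.321   0.2232] [302. 174.]
wrist pinpoint tip 0.45 [ 0.4448 -0.3794  0.1463] [312.  72.]
wrist pinpoint cradle 0.79 [ 0.6688 -0.4318  0.0657] [ 91. 127.]
wrist pinpoint cradle 0.69 [ 0.2177 -0.3298  0.1097] [600.  18.]
scene pinpoint stylus 0.79 [ 0.4694 -0.3161  0.2215] [227. 277.]
scene pinpoint stylus 0.68 [ 0.473  -0.0177  0.014 ] [333. 263.]
scene pinpoint tip 0.58 [0.565  0.0035 0.0108] [372. 275.]
scene pinpoint tip 0.44 [ 0.4472 -0.3735  0.1447] [200. 323.]
scene pinpoint cradle 0.91 [ 0.2173 -0.3268  0.1115] [140. 264.]
scene pinpoint cradle 0.68 [ 0.4852 -0.2984  0.0852] [250. 326.]
side pinpoint stylus 0.7 [ 0.4688 -0.3167  0.2232] [360. 303.]
side pinpoint tip 0.46 [ 0.4422 -0.3803  0.1471] [358. 349.]
side pinpoint cradle 0.94 [ 0.6655 -0.4328  0.0638] [454. 356.]
side pinpoint cradle 0.92 [ 0.4872 -0.2988  0.0844] [361. 329.]
[{'travel': [0.0012, -0.0028, 0.016], 'spin': 0.56}, {'travel': [0.0012, -0.0028, 0.016], 'spin': 0.56}, {'travel': [0.0012, -0.0029, 0.016], 'spin': 0.56}, {'travel': [0.0011, -0.0029, 0.016], 'spin': 0.56}, {'travel': [0.0011, -0.0029, 0.016], 'spin': 0.56}]
```

Request:
send_rows --motion '[{"travel":[0.0012,-0.0028,0.016],"spin":0.56},{"travel":[0.0012,-0.0028,0.016],"spin":0.56},{"travel":[0.0012,-0.0029,0.016],"spin":0.56},{"travel":[0.0011,-0.0029,0.016],"spin":0.56},{"travel":[0.0011,-0.0029,0.013],"spin":0.56}]'

```text
time_s: 39.32
tcp_pos: [0.5031, -0.2783, 0.1953]
eef_rot: [-178.4, 2.0, -115.7]
contact_force: [1.1, 0.3, -1.6]
gripper_width: 0.0178
```

Request:
send_rows --motion '[{"travel":[0,0,0],"spin":0},{"travel":[0,0,0],"spin":0}]'

```text
time_s: 39.48
tcp_pos: [0.5019, -0.278, 0.1923]
eef_rot: [-178.7, 2.0, -115.7]
contact_force: [-0.0, -0.3, -1.1]
gripper_width: 0.0174
```

```bash
cat >>h.py <<'E'
def sty():
    inS()
    for n in('wrist','scene','side'):
        C=cal(n);r.capture(n)
        for t in('stylus','tip'):
            for d in r.pinpoint(n,t)[:2]:
                p=w(C,d['at']);q=p[:2]-O
                if abs(q).max()<.12: print(n,t,round(d['conf'],2),'h %.4f lat %.4f z %.4f'%(q@[np.cos(YS),np.sin(YS)],q@[-np.sin(YS),np.cos(YS)],p[2]))
E
python3 - <<'E'
from h import *
sty()
plan([(S(.030,.155),-115.7,2),(S(.045,.140),-115.7,3)])
E
```

```text
t 39.48 h 0.0232 lat -0.0032 z 0.1923 yaw -115.7 [-178.7    2.  -115.7] [-0.  -0.3 -1.1] 0.0174
wrist stylus 0.62 h -0.0294 lat -0.0118 z 0.1471
wrist tip 0.66 h -0.0945 lat -0.0080 z 0.0665
scene stylus 0.76 h -0.0294 lat -0.0057 z 0.1431
scene tip 0.55 h -0.0883 lat -0.0067 z 0.0697
side stylus 0.95 h -0.0309 lat -0.0041 z 0.1459
side tip 0.39 h -0.0990 lat -0.0090 z 0.0724
[{'travel': [-0.0033, 0.0017, 0.019], 'spin': -0.0}, {'travel': [-0.0033, 0.0017, 0.019], 'spin': -0.0}, {'travel': [-0.005, -0.0, 0.005], 'spin': -0.0}, {'travel': [-0.005, -0.0, 0.005], 'spin': -0.0}, {'travel': [-0.005, -0.0, 0.005], 'spin': -0.0}]
```

Request:
send_rows --motion '[{"travel":[-0.0033,0.0013,0.019],"spin":0},{"travel":[-0.0033,0.0013,0.017],"spin":0},{"travel":[-0.005,0,0.004],"spin":0},{"travel":[-0.004,0,0.004],"spin":0},{"travel":[0,0,0],"spin":0}]'

```text
time_s: 40.35
tcp_pos: [0.5098, -0.2617, 0.1509]
eef_rot: [-178.3, 2.1, -115.7]
contact_force: [-0.3, -0.6, -1.0]
gripper_width: 0.0177
```

```bash
python3 - <<'E'
from h import *
sty()
plan([(S(.060,.130),-115.7,4)])
E
```

```text
t 40.35 h 0.0413 lat -0.0032 z 0.1509 yaw -115.7 [-178.3    2.1 -115.7] [-0.3 -0.6 -1. ] 0.0177
wrist stylus 0.94 h -0.0113 lat -0.0108 z 0.1021
wrist tip 0.57 h -0.0761 lat -0.0066 z 0.0255
scene stylus 0.88 h -0.0129 lat -0.0054 z 0.1016
side stylus 0.73 h -0.0122 lat -0.0056 z 0.1013
side tip 0.44 h -0.0771 lat -0.0106 z 0.0335
[{'travel': [-0.0049, 0.0009, 0.0054], 'spin': -0.01}, {'travel': [-0.0049, 0.0009, 0.0054], 'spin': -0.01}, {'travel': [-0.0049, 0.0009, 0.0054], 'spin': -0.01}, {'travel': [-0.0049, 0.0009, 0.0054], 'spin': -0.01}]
```

Request:
send_rows --motion '[{"travel":[0,0.0022,0],"spin":0},{"travel":[-0.003,0.0018,0.003],"spin":0},{"travel":[-0.003,0,0.003],"spin":0},{"travel":[0,0,0],"spin":0}]'

```text
time_s: 41.13
tcp_pos: [0.509, -0.255, 0.1457]
eef_rot: [-178.2, 2.1, -115.8]
contact_force: [-0.1, -0.5, -2.2]
gripper_width: 0.0181
```

```bash
python3 - <<'E'
from h import *
sty()
C=cal('side');a,_=r.capture('side');b,_=r.capture('scene')
cv2.imwrite('pics/c12.png',np.hstack([cv2.resize(a[290:380,315:405],(400,400)),cv2.resize(b[270:380,200:310],(400,400))]))
E
```

```text
t 41.13 h 0.0470 lat 0.0004 z 0.1457 yaw -115.8 [-178.2    2.1 -115.8] [-0.1 -0.5 -2.2] 0.0181
wrist stylus 0.97 h -0.0038 lat -0.0079 z 0.0994
wrist tip 0.52 h -0.0722 lat -0.0033 z 0.0197
scene stylus 0.58 h -0.0085 lat -0.0012 z 0.0980
scene tip 0.4 h -0.0635 lat -0.0050 z 0.0238
side stylus 0.77 h -0.0089 lat -0.0016 z 0.0977
side tip 0.39 h -0.0749 lat -0.0060 z 0.0248
```

View pics/c12.png

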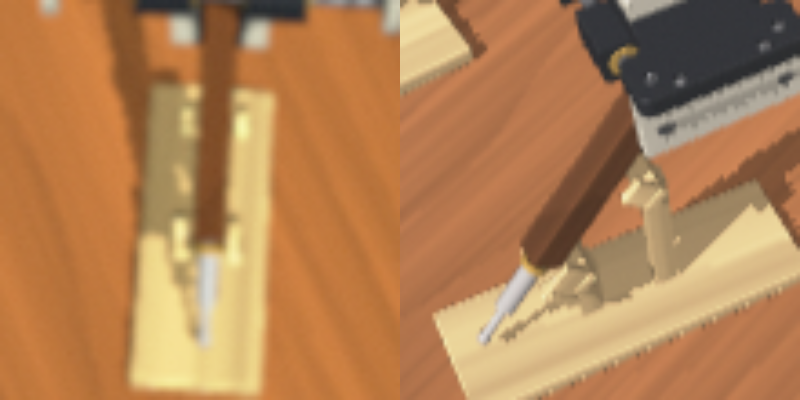

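Request:
send_rows --motion '[{"travel":[-0.003,0,0.003],"spin":0},{"travel":[-0.0027,0,0.0027],"spin":0},{"travel":[0,0,0],"spin":0}]'

```text
time_s: 41.93
tcp_pos: [0.5122, -0.2501, 0.1405]
eef_rot: [-178.1, 2.1, -115.8]
contact_force: [-0.1, 0.1, -2.4]
gripper_width: 0.0178
```

Request:
send_rows --motion '[{"travel":[-0.002,0,0.002],"spin":0},{"travel":[-0.002,0,0.002],"spin":0},{"travel":[-0.002,0,0.002],"spin":0},{"travel":[-0.001,0,0.001],"spin":0},{"travel":[0,0,0],"spin":0}]' --squeeze 4

```text
time_s: 42.35
tcp_pos: [0.5161, -0.2431, 0.1331]
eef_rot: [-178.1, 2.1, -115.8]
contact_force: [-0.2, -0.3, -0.5]
gripper_width: 0.0179
```

```bash
python3 - <<'E'
from h import *
sty()
E
```

```text
t 42.35 h 0.0608 lat -0.0008 z 0.1331 yaw -115.8 [-178.1    2.1 -115.8] [-0.2 -0.3 -0.5] 0.0179
wrist stylus 0.57 h 0.0055 lat -0.0071 z 0.0922
wrist tip 0.41 h -0.0677 lat -0.0040 z 0.0167
scene tip 0.44 h -0.0644 lat -0.0062 z 0.0143
side stylus 0.83 h 0.0033 lat -0.0035 z 0.0887
side tip 0.41 h -0.0695 lat -0.0062 z 0.0206
```

Request:
send_rows --motion '[{"travel":[-0.0018,0,0.002],"spin":0},{"travel":[-0.0015,0,0.002],"spin":0},{"travel":[0.002,0,0.002],"spin":0},{"travel":[0.002,0,0.002],"spin":0},{"travel":[0.002,0,0.002],"spin":0}]'

```text
time_s: 43.22
tcp_pos: [0.5159, -0.2459, 0.1239]
eef_rot: [-178.0, 2.1, -115.8]
contact_force: [-0.3, 2.1, 4.5]
gripper_width: 0.0178
```

Request:
send_rows --motion '[{"travel":[0.002,0,0.002],"spin":0},{"travel":[0.001,0,0.001],"spin":0},{"travel":[0,0,0],"spin":0}]'

```text
time_s: 43.47
tcp_pos: [0.5152, -0.2484, 0.1208]
eef_rot: [-178.0, 2.1, -115.8]
contact_force: [-1.5, 1.7, 3.7]
gripper_width: 0.0181
```

```bash
python3 - <<'E'
from h import *
sty()
E
```

```text
t 43.47 h 0.0556 lat -0.0024 z 0.1208 yaw -115.8 [-178.     2.1 -115.8] [-1.5  1.7  3.7] 0.0181
wrist stylus 0.8 h -0.0008 lat -0.0108 z 0.0854
wrist tip 0.43 h -0.0769 lat -0.0031 z 0.0155
scene stylus 0.67 h -0.0031 lat -0.0003 z 0.0847
scene tip 0.48 h -0.0737 lat -0.0046 z 0.0141
side stylus 0.72 h -0.0058 lat -0.0036 z 0.0831
```

Request:
send_rows --motion '[{"travel":[0,0,0],"spin":0},{"travel":[0,0,0],"spin":0},{"travel":[0,0,0],"spin":0},{"travel":[0,0,0],"spin":0},{"travel":[0,0,0],"spin":0}]' --gripper 0.0

```text
time_s: 44.33
tcp_pos: [0.515, -0.2489, 0.1201]
eef_rot: [-178.0, 2.1, -115.8]
contact_force: [0.2, 0.2, -0.9]
gripper_width: 0.042
```

Request:
send_rows --motion '[{"travel":[-0.003,0,-0.01],"spin":0},{"travel":[-0.005,0,-0.02],"spin":0},{"travel":[-0.008,0,-0.03],"spin":0},{"travel":[-0.01,0,-0.035],"spin":0},{"travel":[-0.01,0,-0.035],"spin":0}]'

```text
time_s: 44.75
tcp_pos: [0.5196, -0.2176, 0.2491]
eef_rot: [-178.9, 1.8, -116.0]
contact_force: [1.4, 0.1, -0.1]
gripper_width: 0.0437
```

Request:
send_rows --motion '[{"travel":[0,0,0],"spin":0},{"travel":[0,0,0],"spin":0}]'

```text
time_s: 44.92
tcp_pos: [0.5237, -0.2173, 0.2597]
eef_rot: [-178.1, 2.0, -115.8]
contact_force: [0.0, 0.1, -1.5]
gripper_width: 0.0437
```

```bash
python3 - <<'E'
from h import *
sty()
for n in('scene','side'): see(cal(n),n,['weight_a','jar','brush_pot','cradle'],k=3)
a,_=r.capture('side');b,_=r.capture('scene')
cv2.imwrite('pics/c13.png',np.hstack([cv2.resize(a[290:380,315:405],(400,400)),cv2.resize(b[200:400,200:400],(400,400))]))
E
```

```text
t 44.92 h 0.0873 lat 0.0035 z 0.2597 yaw -115.8 [-178.1    2.  -115.8] [ 0.   0.1 -1.5] 0.0437
wrist stylus 0.71 h 0.0002 lat -0.0084 z 0.0869
wrist tip 0.59 h -0.0745 lat -0.0053 z 0.0121
wrist tip 0.53 h 0.0001 lat -0.0012 z -0.0009
scene stylus 0.92 h -0.0049 lat 0.0003 z 0.0832
scene tip 0.43 h -0.0709 lat -0.0059 z 0.0130
side tip 0.56 h -0.0767 lat -0.0068 z 0.0170
scene pinpoint weight_a 0.8 [0.6083 0.0186 0.0128] [392. 279.]
scene pinpoint weight_a 0.75 [ 0.4726 -0.0189  0.0178] [333. 262.]
scene pinpoint weight_a 0.25 [0.5343 0.0012 0.009 ] [360. 271.]
scene pinpoint jar 0.58 [ 0.6857 -0.2353  0.003 ] [359. 383.]
scene pinpoint brush_pot 0.66 [ 7.109e-01  2.572e-01 -2.000e-04] [478. 243.]
scene pinpoint cradle 0.91 [ 0.2186 -0.3265  0.1097] [141. 265.]
scene pinpoint cradle 0.85 [ 0.6641 -0.4356  0.0617] [277. 449.]
scene pinpoint cradle 0.61 [ 0.4888 -0.2969  0.0835] [252. 327.]
side pinpoint weight_a 0.6 [ 0.4734 -0.0231  0.0091] [315. 263.]
side pinpoint weight_a 0.46 [0.6108 0.0217 0.0187] [355. 236.]
side pinpoint weight_a 0.34 [ 0.4922 -0.2942 -0.0008] [360. 345.]
side pinpoint jar 0.85 [ 0.6866 -0.2337 -0.0047] [420. 304.]
side pinpoint brush_pot 0.58 [ 0.7102  0.2578 -0.003 ] [355. 177.]
side pinpoint cradle 0.93 [ 0.4918 -0.3001  0.0821] [363. 329.]
side pinpoint cradle 0.9 [ 0.2212 -0.3303  0.1117] [255. 370.]
side pinpoint cradle 0.9 [ 0.6643 -0.4327  0.0633] [453. 357.]
```

View pics/c13.png

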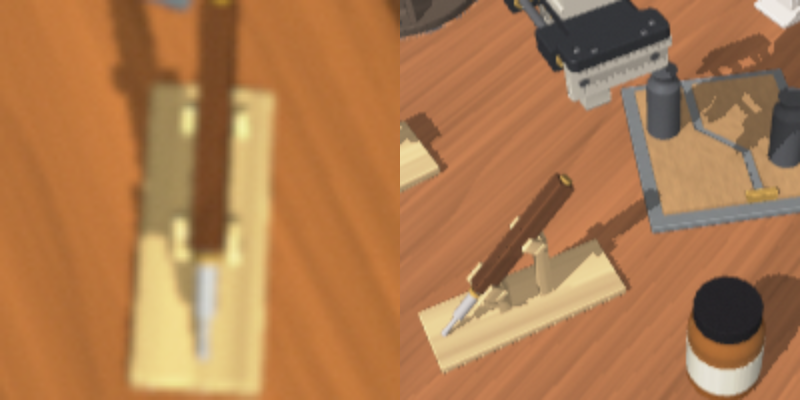

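The left crop shows the stylus lying in both cradles with its tip low. The right crop shows it free of the gripper, with the weights and the jar upright where they were. I'm handing the job in.

```bash
python3 -c "
from plant import r
print(r.close_job())"
```

```text
the job is handed in; nothing more can be done
None
```

The job is done and handed in at about 45 s of the 72 s allowed; no verdict came back.

- **First lean and re-grip:** I took the stylus from the level rest, leaned it tip low in the middle-sized sloping rest and let go. I then took it again by its handle's end and brought it to about 3° off upright in the tilt direction, plus about 2° sideways from the tool's tilt.
- **Seam:** I ran the tip along the channel from the brass stop to about 83 mm in the panel's y direction, 5 mm past the finish point. Speed averaged about 28 mm/s, and wrist force suggests the plunger was in roughly 1 to 5 mm of its 12.
- **Second lean:** I tilted the stylus back over the panel's outer edge, put it in the same rest tip low, let go and moved the arm clear.

**Last checks:**
- The stylus lies in both cradles at its home pose, with its origin about 83 mm above the table.
- The weights, jar and brush pot read within about 5 mm of where they started, which is no more than the detectors' scatter. The weights and jar also look upright in the last picture; the brush pot was outside that crop.

**Less certain:**
- **Press depth:** the force readings had about ±0.5 N of noise. At two of the stops (first leg and middle leg) they suggested only about 1 to 1.5 mm of press.
- **Tip position:** in the middle of the slanting leg the tip detector disagreed by about 4 mm with the tip position worked out from the arm's pose. They agreed within about 3 mm elsewhere.
- **Tool tilt:** the tool drifted about 2° off vertical during the work, and I allowed for this.

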